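# Stack a drying board on spacer sticks

### The arm

A 6-joint arm with a two-finger parallel gripper is mounted at the origin on the work surface. World frame = base frame: x ahead of the robot, y to its left, z up, the work surface at z = 0. Lengths are in m, angles in rad, forces in N, time in s.
With the tool pointing down it reaches from about 0.375 to 0.9 m from the base axis. Payload 3.1 kg.
Tool frame: the origin (TCP) lies at the very end of the fingers, on their centre line; the grasp point (between the pads) lies 19 mm behind it; z points along the fingers, y is the direction in which the jaws open and shut (so a half turn about z gives the same grasp; the last joint's range is limited). The gripper opens to 85 mm and grips with 20 to 120 N. Pads are 22 mm wide; open, the fingers measure 114 mm over their backs; the gripper's body (76 mm by 85 mm) begins 54 mm behind the grasp point. The pads swing forward as they close: fully open they stand 13 mm farther back than shut.
Start: joints at [-1.435, 0.527, 1.433, -0, 1.181, -0.178], TCP at [0.194, -0.594, 0.208] pointing down, gripper open.
Joint ranges: [-3.08, 3.08], [-0.75, 2.2], [0.22, 2.44], [-1.43, 4.57], [0, 2.65], [-2.85, 2.85]. Speed limits (rad/s): [2.79, 2.79, 3.14, 3.14, 3.14, 3.14].

### API

Orientations are given as a unit quaternion [x, y, z, w].
In Python, from station import * gives the robot as it stands.
- The arm moves only by the tool jog_arm, never from a script. Its argument "motion" is a list of rows, each a list of 5 numbers: the shift along the world's x, y, z in cm, then the turn about the world's z in degrees, then the closure in counts, from 0 (fully open) to 255 (shut). In form: [[tx, ty, tz, yaw, jaw], ...]. A call has 1 to 10 rows; each row shifts and turns the pose as measured when the row begins; what a row does not reach is not made up. A row lasts 1/12 s, in which the tool goes at most 41.7 mm and 7.16 degrees, less where a joint would pass 70% of its speed; a pose out of reach is approached as far as the arm can. A call with a gripper value outside its range is refused whole. The fingers move at their own pace and stop on an object; "squeeze" is the grip in N (left out, the last holds). Time passes only in rows, so rows that do not move let the fingers close. It gives the time, the measured TCP pose, the force and the opening at its end, in the units of the state.
- sense(): the state, without advancing time (a new reading comes with each control period).
- snapshot(name): name is "scene" or "top" or "wrist"; returns a dict with "img" (384x512x3 uint8, red, green, blue), "depth" (384x512 float32, m along the optical axis (not along the pixel's ray), 0 where there is no reading), "intrinsics" (3x3 intrinsics, pixels), "eye" and "attitude" of the camera in the world. Camera axes: x right, y down, z forward; pixel columns grow to the right and rows downward; lengths in m; the calibration is good to about 2 mm. A picture is of the moment at which its call begins.
- sign_off(): hands the job in, once; it reports no verdict.
The state is a dict: "t": time; "q": joint angles; "qd": joint speeds; "tau": joint torques, N m; "tcp_pos": TCP position; "tool_rot": TCP orientation; "force": force on the tool from outside, world axes, zero at the start; "ft_torque": the same for the moment, N m; "finger_gap": opening from 0.0 (shut) to 1.0 (fully open).
Only numpy, scipy, OpenCV 4.12 (cv2) and the standard library are available. Lean on these libraries where they do the work, as an engineer would, in place of code of your own. Each camera call takes 0.05 s, during which the arm holds its last target.

### The job

In the instrument repair shop the lower drying board, full of freshly lacquered key cups, already has one square spacer stick laid across one of its ends. Take the matching loose stick (same thickness and length; not the thin lath and not the short offcut) and lay it across the other end between the two pencil lines. Then set the second, narrower board of key cups, right way up, centrally along the lower board so that it rests level on both sticks, clear of the cups below, and let go; leave the first stick where it is.

Things in the scene. Friction and masses are not known exactly. Their poses are not given: they have to be found in the camera images.
- mark: Two dark pencil lines, 32 mm apart, drawn across one end (either end) of the fixed lower plywood board: the loose stick's place. Origin midway between them on the board's top face, on its length axis, 15 mm above the work surface; x along the board's length, y across, z up. The board's middle lies halfway from here to the laid stick, 110 mm away. Board 300 x 100 x 15 mm.
- laid_stick: Spacer stick already laid across the other end of the lower board, loose: pale wood, 110 mm long, 22 x 22 mm section. Origin at its centre, x along its length, z up. Between it and the mark stand three brass key cups, fixed on the lower board, up to 14 mm tall above its top face and within 70 mm of its middle along its length.
- stick: The loose spacer stick to place: pale wood, 110 mm long, 22 x 22 mm section, lying flat on the work surface. Origin at its centre, x along its length, z up. In a row with it, in any order, lie two bystanders of the same wood: a thin lath (110 x 22 x 8 mm) and a short offcut (50 x 22 x 22 mm).
- upper: The second drying board, loose, about 0.24 kg, flat on the work surface: plywood 300 x 52 x 16 mm, three brass key cups fixed on its top, 14 mm tall, within 20 mm of its length axis; its long sides are free to grip. On the sticks its underside is 37 mm above the work surface. Origin: centre of its underside; x along its length, y across, z up. Either end may lead.
There are look-alikes about, which are no part of the job. What is shaped like the stick but green or red is not meant.

How it is judged:
By the outcome, as a careful person would: the job done as asked, in the order asked, and still so for the second after the job is handed in, with the robot touching nothing.
It also fails if it takes over 64 s, if anything falls off the work surface, if the arm or the gripper's body presses on something with over 40 N, if the wrist force passes 120 N, or if a joint passes its speed limit or range.

## Working session

There is one attempt and no reset: what is moved stays moved. The work goes in short steps, Python scripts to look and compute and a tool call to move; the robot and the scene stay as the last step left them, time stands still between calls to the robot, and variables do not carry over. Pictures are saved under pics/ and viewed, and the job is handed in when it is done.

Besides the shell and the picture viewer there is one more tool, called after "Emit:" by a JSON object that holds its "name" and its "arguments", one argument or row to a line. jog_arm: Moves the arm, as the interface text tells. Its arguments: {"type":"object","properties":{"motion":{"type":"array","items":{"type":"array","items":{"type":"number"}}},"squeeze":{"type":"number"}},"required":["motion"]}

```bash
mkdir -p pics; ls
cat > h.py <<'E'
from station import *
import numpy as np, cv2, pickle
from scipy.spatial.transform import Rotation as R
def snap(name, tag):
    s=snapshot(name); pickle.dump(s,open(f'pics/{tag}.pkl','wb'))
    cv2.imwrite(f'pics/{tag}.png',cv2.cvtColor(s['img'],cv2.COLOR_RGB2BGR)); return s
def load(tag): return pickle.load(open(f'pics/{tag}.pkl','rb'))
def rot(s):
    a=np.array(s['attitude']); return a if a.shape==(3,3) else R.from_quat(a).as_matrix()
def onplane(s,u,v,z):
    K=np.array(s['intrinsics']); d=rot(s)@np.linalg.solve(K,[u,v,1.]); e=np.array(s['eye'])
    return e+d*(z-e[2])/d[2]
def bydepth(s,u,v):
    K=np.array(s['intrinsics']); d=s['depth'][int(round(v)),int(round(u))]
    return np.array(s['eye'])+rot(s)@(np.linalg.solve(K,[u,v,1.])*d)
def crop(tag,x0,y0,x1,y1,k,out):
    im=cv2.imread(f'pics/{tag}.png')[y0:y1,x0:x1]
    cv2.imwrite(f'pics/{out}.png',cv2.resize(im,None,fx=k,fy=k,interpolation=cv2.INTER_CUBIC))
def cloud(s):
    K=np.array(s['intrinsics']); d=s['depth']; v,u=np.indices(d.shape)
    p=np.stack([(u-K[0,2])/K[0,0]*d,(v-K[1,2])/K[1,1]*d,d],-1)
    return p@rot(s).T+np.array(s['eye'])
E
python3 - <<'E'
from h import *
for n in('top','scene','wrist'):
    s=snap(n,n+'0'); print(n,s['eye'],s['attitude'],s['intrinsics'])
print(sense())
E
```

```text
pics
top [0.39290535 0.00180267 1.04875397] [-0.70420306  0.70866762 -0.02803419  0.03320148] [[370.83652861   0.         253.51328149]
 [  0.         370.83652861 189.74250462]
 [  0.           0.           1.        ]]
scene [0.97645149 0.61043216 0.55587257] [ 0.2978151   0.82962224 -0.44712833 -0.15201764] [[379.05948367   0.         257.6831346 ]
 [  0.         379.05948367 190.58048639]
 [  0.           0.           1.        ]]
wrist [ 0.25598543 -0.57429646  0.37270337] [ 0.80289507 -0.58156072 -0.07740976  0.10561418] [[313.97242749   0.         259.45125071]
 [  0.         313.97242749 194.75047901]
 [  0.           0.           1.        ]]
{'t': 0.15, 'q': array([-1.43449278e+00,  5.28277084e-01,  1.43362499e+00, -7.77088732e-06,
        1.18142216e+00, -1.78529548e-01]), 'qd': array([ 0.00064992, -0.00247148, -0.00354945,  0.00025094,  0.00014914,
       -0.00141761]), 'tau': array([ 6.15072568e-04, -4.42743981e+01, -1.78276366e+01, -2.95913269e-04,
        5.62134912e-03, -7.89022351e-06]), 'tcp_pos': array([ 0.19346095, -0.59366939,  0.20733803]), 'tool_rot': array([ 9.87634978e-01,  1.56768622e-01,  1.46855721e-05, -8.65674344e-04]), 'force': array([ 0.5382405 ,  0.55670845, -0.51393476]), 'ft_torque': array([ 0.02690554,  0.01092056, -0.00342216]), 'finger_gap': 1.0015512323646059}
```

View pics/top0.png

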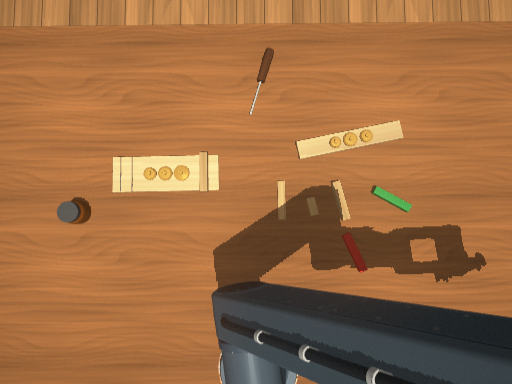

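View pics/scene0.png

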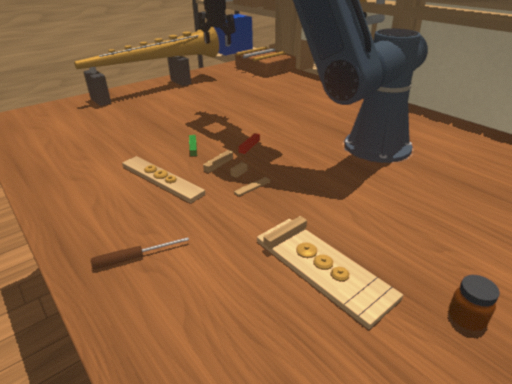

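Top view: the lower board is at (165,173), with pencil lines at about (120..132,174) and the laid stick at (203,171). The upper board is at (350,140). The row holds three pieces, at (281,200), (312,206) and (341,200). The green (391,199) and red (354,252) pieces are look-alikes. I'll enlarge and measure heights.

Run:
```python
from h import *
crop('top0',260,165,430,285,4.5,'c1'); crop('top0',100,140,230,205,6,'c2'); crop('top0',285,110,415,170,6,'c4')
crop('scene0',150,110,300,220,5,'c3')
s=load('top0'); P=cloud(s)
for u,v in [(281,190),(281,200),(281,212),(312,206),(337,185),(341,200),(346,215),(300,230),(391,199),(203,165),(120,174),(140,174),(310,150),(390,132),(350,125)]:
    print((u,v),P[v,u].round(4))
```

```text
(281, 190) [ 0.4822 -0.0683  0.0069]
(281, 200) [ 0.4539 -0.0679  0.0081]
(281, 212) [ 0.4202 -0.0674  0.0086]
(312, 206) [ 0.4359 -0.1523  0.0231]
(337, 185) [ 0.4936 -0.2226  0.0236]
(341, 200) [ 0.4521 -0.2333  0.0202]
(346, 215) [ 0.4104 -0.245   0.0244]
(300, 230) [ 0.3696 -0.1209 -0.0012]
(391, 199) [ 0.4538 -0.3705  0.0235]
(203, 165) [0.5502 0.1478 0.0371]
(120, 174) [0.5295 0.3843 0.0164]
(140, 174) [0.5297 0.3293 0.0122]
(310, 150) [ 0.5936 -0.1505  0.0182]
(390, 132) [ 0.6437 -0.3774  0.0165]
(350, 125) [ 0.6694 -0.2698 -0.0011]
```

View pics/c1.png

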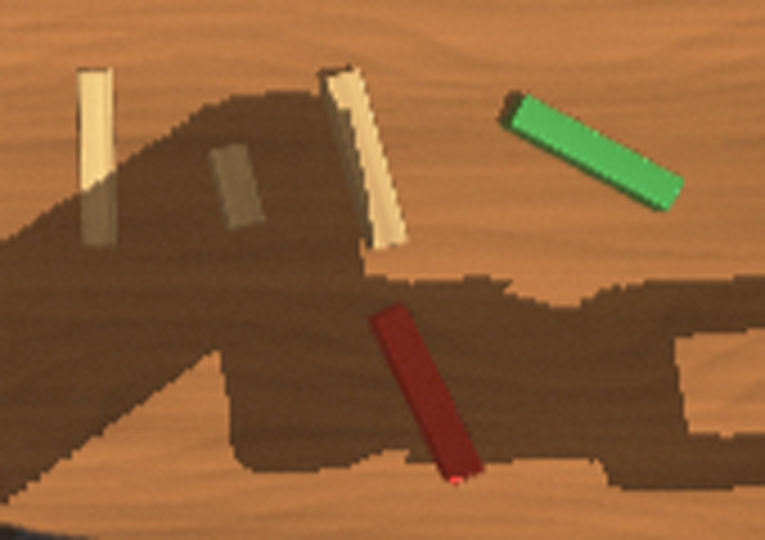

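View pics/c2.png

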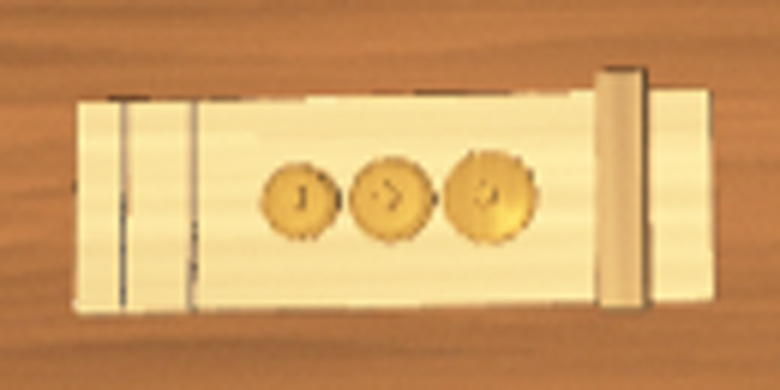

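View pics/c4.png

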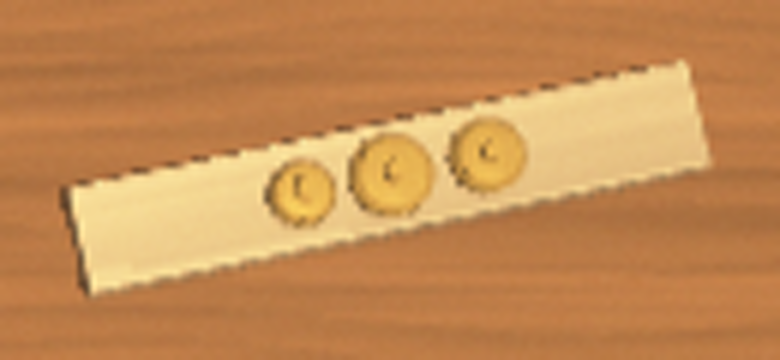

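View pics/c3.png

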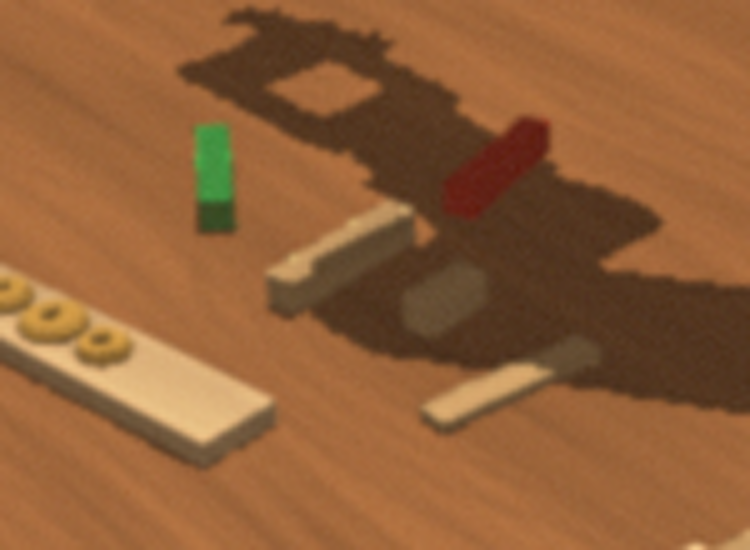

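Row candidates: (281,200) is 8 mm tall, so it's the lath. (312,206) is 23 mm tall but only about 50 mm long, so it's the offcut. (341,200) is about 22 mm tall and about 110 mm long in pale wood, so it's the stick. Pencil lines are in c2 at x≈123 and 193, and the laid stick at x≈622. Next I'll compute the poses.

Run:
```python
from h import *
s=load('top0')
def pts(L,x0,y0,k,z): return np.array([onplane(s,x0+(x+.5)/k-.5,y0+(y+.5)/k-.5,z)[:2] for x,y in L])
def rep(n,Q):
    e=[np.linalg.norm(Q[i]-Q[(i+1)%4])*1e3 for i in range(4)]
    d=Q[1]-Q[0]+Q[2]-Q[3]; print(n,Q.mean(0).round(4),'edges',np.round(e,1),'dir deg',np.degrees(np.arctan2(d[1],d[0])).round(2)); print(Q.round(4).tolist())
# order: along length first
rep('stick',pts([(323,75),(373,248),(407,241),(357,68)],260,165,4.5,.022))
rep('lower',pts([(78,101),(711,90),(714,300),(75,312)],100,140,6,.015))
rep('lines',pts([(123.5,101),(194,100),(193,310),(123,311)],100,140,6,.015))
rep('laid',pts([(596,71),(599,306),(647,306),(645,70)],100,140,6,.037))
rep('upper',pts([(70,187),(686,62),(711,164),(91,295)],285,110,6,.016))
# depth-based
P=cloud(s); import cv2
u0=P[...,2]
v,u=np.indices(u0.shape)
for n,m in {'stick':(u>325)&(u<360)&(v>172)&(v<226)&(u0>.014)&(u0<.03),'upper':(u>285)&(u<415)&(v>110)&(v<170)&(u0>.009)&(u0<.05)}.items():
    k,l,st,c=cv2.connectedComponentsWithStats(m.astype(np.uint8)); b=l==1+np.argmax(st[1:,4])
    q=P[b][:,:2].astype(np.float32); print(n,cv2.minAreaRect(q*1000),np.median(P[b][:,2]))
```

```text
stick [ 0.453  -0.2321] edges [110.3  21.3 110.3  21.5] dir deg -165.35
[[0.5043, -0.2076], [0.3976, -0.2356], [0.4017, -0.2565], [0.5085, -0.2287]]
lower [0.5317 0.2571] edges [298.6  99.2 299.   99.8] dir deg -89.36
[[0.58, 0.4071], [0.583, 0.1085], [0.4838, 0.1069], [0.4802, 0.4059]]
lines [0.5303 0.368 ] edges [33.3 99.3 32.8 99.4] dir deg -89.58
[[0.5798, 0.3856], [0.58, 0.3523], [0.4807, 0.3506], [0.4805, 0.3834]]
laid [0.5339 0.1472] edges [108.8  22.  109.2  22.6] dir deg -179.07
[[0.5882, 0.1593], [0.4795, 0.1572], [0.4793, 0.1353], [0.5885, 0.1367]]
upper [ 0.6245 -0.263 ] edges [297.2  50.  298.5  52.3] dir deg -78.59
[[0.6208, -0.1125], [0.6785, -0.4041], [0.6294, -0.4139], [0.5693, -0.1215]]
stick ((452.95611572265625, -232.54690551757812), (109.73877716064453, 23.29676055908203), 13.735173225402832) 0.022222522403774425
upper ((625.2005004882812, -262.7618408203125), (52.65948486328125, 300.62896728515625), 11.412421226501465) 0.016624905968879
```

View pics/wrist0.png

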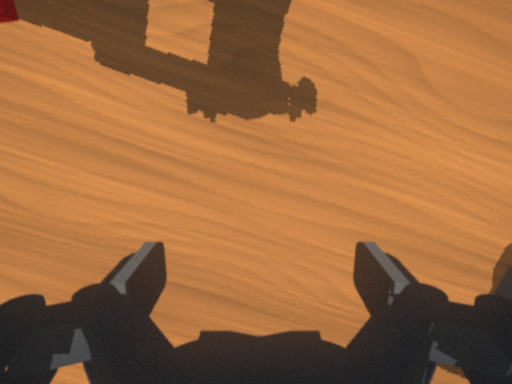

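Emit:
{"name": "jog_arm", "arguments": {
  "motion": [
    [2.3,3.2,-0.3,0,110],
    [2.3,3.2,-0.3,-1,110],
    [2.3,3.2,-0.3,-1,110],
    [2.3,3.2,-0.3,-1,110],
    [2.3,3.2,-0.3,-0.8,110],
    [2.3,3.2,-0.3,0,110],
    [2.3,3.2,-0.3,0,110],
    [2.3,3.2,-0.3,0,110],
    [2.3,3.2,-0.3,0,110],
    [2.3,3.2,-0.3,0,110]
  ],
  "squeeze": 40
}}

```text
t: 0.98
tcp_pos: [0.424, -0.2684, 0.1745]
tool_rot: [0.994, 0.114, -0.001, 0.002]
force: [0.2, 0.3, 1.0]
finger_gap: 0.569
```

Emit:
{"name": "jog_arm", "arguments": {
  "motion": [
    [1.4,1.8,-2.5,0.8,110],
    [1.4,1.7,-2.5,0,110],
    [0,0,0,0,110]
  ]
}}

```text
t: 1.23
tcp_pos: [0.4566, -0.2252, 0.1239]
tool_rot: [0.992, 0.125, 0.0, 0.003]
force: [-0.6, -1.0, 0.6]
finger_gap: 0.571
```

Run:
```python
from h import *
s=snap('wrist','w1'); snap('top','t1'); st=sense(); print(st['tcp_pos'],R.from_quat(st['tool_rot']).as_matrix()[:2,0:2],st['finger_gap'],s['eye'],st['q'])
a=R.from_quat(st['tool_rot']).as_matrix(); print('yaw',np.degrees(np.arctan2(a[1,0],a[0,0])))
P=cloud(s); z=P[...,2]
```

```text
[ 0.45681123 -0.22896011  0.12647885] [[ 0.96909592  0.24664359]
 [ 0.24667606 -0.96905183]] 0.5653997553129743 [ 0.51996789 -0.2087227   0.28935479] [-0.6806872   0.49438299  1.8026953  -0.00611577  0.83509178  0.64495309]
yaw 14.280934640864974
```

View pics/w1.png

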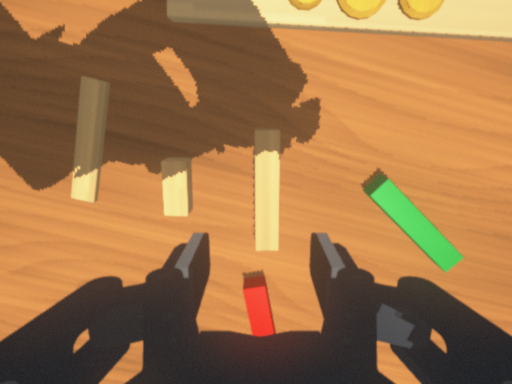

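View pics/t1.png

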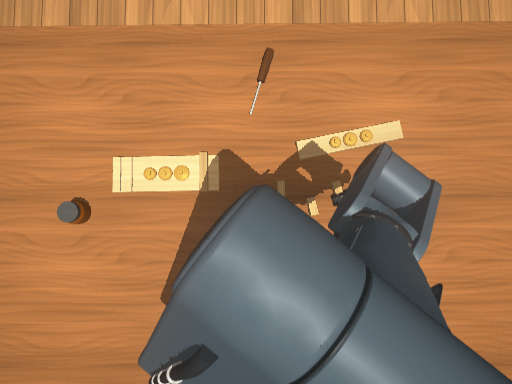

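The wrist view shows the stick centred between the jaws, with its top face about (255..280, 130..250). The lath (90,140) and offcut (177,187) are to the left. I'll cross-check its pose from this view.

Run:
```python
from h import *
crop('w1',235,115,300,265,4,'c5')
s=load('w1'); P=cloud(s); z=P[...,2]; v,u=np.indices(z.shape)
m=(u>245)&(u<295)&(v>120)&(v<262)&(z>.015)&(z<.03)
k,l,st,c=cv2.connectedComponentsWithStats(m.astype(np.uint8)); b=l==1+np.argmax(st[1:,4])
print(cv2.minAreaRect(P[b][:,:2].astype(np.float32)*1000),np.median(z[b]))
print(np.array([onplane(s,*p,.022)[:2] for p in [(255.5,130),(280,130),(279.5,250),(255,250)]]))
```

```text
((454.1556396484375, -233.94227600097656), (109.35440063476562, 21.903488159179688), 14.952861785888672) 0.021649189420964166
[[ 0.50414906 -0.21104442]
 [ 0.50926254 -0.23087112]
 [ 0.40405158 -0.2594823 ]
 [ 0.39843956 -0.23750192]]
```

View pics/c5.png

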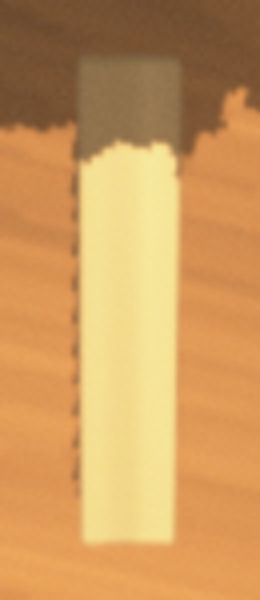

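Emit:
{"name": "jog_arm", "arguments": {
  "motion": [
    [-0.3,-0.45,-3,0.3,110],
    [0,0,-3,0,110],
    [0,0,-2.5,0,110],
    [0,0,-2,0,110],
    [0,0,-1.0,0,110],
    [0,0,0,0,110]
  ]
}}

```text
t: 1.83
tcp_pos: [0.4577, -0.2463, 0.0149]
tool_rot: [0.992, 0.124, 0.008, 0.014]
force: [0.6, -0.1, 0.4]
finger_gap: 0.57
```

Run:
```python
from h import *
s=snap('wrist','w2');st=sense(); print(st['tcp_pos'],st['force'],st['finger_gap'])
```

```text
[ 0.45819585 -0.24671888  0.01577797] [-0.21345026  0.09095672  0.12112981] 0.5719678111449825
```

View pics/w2.png

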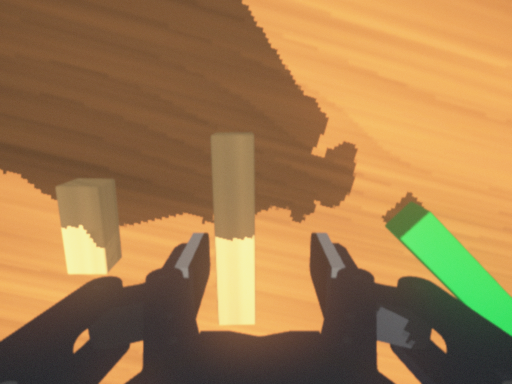

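Emit:
{"name": "jog_arm", "arguments": {
  "motion": [
    [-0.25,0.65,0,0,110],
    [-0.22,0.65,0,0,110],
    [0,0,0,0,110],
    [0,0,0,0,110]
  ]
}}

```text
t: 2.22
tcp_pos: [0.4548, -0.2358, 0.0203]
tool_rot: [0.992, 0.123, 0.012, 0.017]
force: [0.3, -0.6, 0.5]
finger_gap: 0.568
```

```bash
cat >> h.py <<'E'
def stt():
    st=sense(); a=R.from_quat(st['tool_rot']).as_matrix()
    print('t',round(st['t'],2),'tcp',st['tcp_pos'].round(4),'yaw',np.degrees(np.arctan2(a[1,0],a[0,0])).round(2),'toolz',a[:,2].round(4),'F',st['force'].round(1),'gap mm',round(st['finger_gap']*85,1),'q',np.round(st['q'],2))
E
python3 - <<'E'
from h import *
stt()
E
```

```text
t 2.22 tcp [ 0.4548 -0.2358  0.0203] yaw 14.12 toolz [ 0.0273 -0.0318 -0.9991] F [ 0.3 -0.6  0.5] gap mm 48.3 q [-0.69  0.68  1.89 -0.01  0.53  0.64]
```

Emit:
{"name": "jog_arm", "arguments": {
  "motion": [
    [0,0,0,0,110],
    [0,0,0,0,110],
    [0,0,0,0,110],
    [0,0,0,0,110]
  ]
}}

```text
t: 2.55
tcp_pos: [0.4562, -0.236, 0.0227]
tool_rot: [0.992, 0.123, 0.013, 0.019]
force: [0.0, -0.2, 0.3]
finger_gap: 0.571
```

Run:
```python
from h import *
stt()
```

```text
t 2.55 tcp [ 0.4562 -0.236   0.0227] yaw 14.21 toolz [ 0.0309 -0.0347 -0.9989] F [ 0.  -0.2  0.3] gap mm 48.5 q [-0.69  0.68  1.89 -0.01  0.53  0.64]
```

Emit:
{"name": "jog_arm", "arguments": {
  "motion": [
    [0,0,3,0,110],
    [0,0,3,0,110],
    [0,0,3,0,110]
  ]
}}

```text
t: 2.8
tcp_pos: [0.4518, -0.2326, 0.1084]
tool_rot: [0.992, 0.123, 0.007, 0.013]
force: [0.7, -0.1, 0.3]
finger_gap: 0.57
```

Run:
```python
from h import *
stt()
```

```text
t 2.8 tcp [ 0.4518 -0.2326  0.1084] yaw 14.17 toolz [ 0.0173 -0.0235 -0.9996] F [ 0.7 -0.1  0.3] gap mm 48.4 q [-0.69  0.52  1.84 -0.01  0.76  0.64]
```

Emit:
{"name": "jog_arm", "arguments": {
  "motion": [
    [0,0,0,0,110],
    [0,0,0,0,110],
    [0,0,0,0,110]
  ]
}}

```text
t: 3.05
tcp_pos: [0.4553, -0.2353, 0.1142]
tool_rot: [0.992, 0.123, 0.012, 0.018]
force: [0.5, -0.9, -0.3]
finger_gap: 0.571
```

Run:
```python
from h import *
stt()
```

```text
t 3.05 tcp [ 0.4553 -0.2353  0.1142] yaw 14.21 toolz [ 0.0276 -0.0319 -0.9991] F [ 0.5 -0.9 -0.3] gap mm 48.5 q [-0.69  0.51  1.83 -0.01  0.76  0.64]
```

Run:
```python
from h import *
for i in range(4):
    snapshot('top'); st=sense(); print(st['q'].round(5), st['qd'].round(4), st['tcp_pos'].round(4))
```

```text
[-0.6908   0.50772  1.83346 -0.01026  0.76026  0.63964] [-0.0009  0.0182  0.0103 -0.0001  0.0033 -0.0009] [ 0.4549 -0.235   0.1137]
[-0.69085  0.50851  1.83386 -0.01022  0.76044  0.63965] [-0.0006  0.0154  0.0086  0.0009  0.0049 -0.0012] [ 0.4546 -0.2347  0.1132]
[-0.6909   0.50902  1.83408 -0.01025  0.76055  0.63965] [-0.0021  0.0061  0.0009  0.0006  0.0028  0.001 ] [ 0.4544 -0.2346  0.1129]
[-0.69088  0.50928  1.83403 -0.01024  0.76061  0.6396 ] [ 0.0001  0.0011 -0.0022 -0.0012  0.001   0.0017] [ 0.4543 -0.2346  0.1128]
```

Emit:
{"name": "jog_arm", "arguments": {
  "motion": [
    [0,0,0,0,110]
  ]
}}

```text
t: 3.33
tcp_pos: [0.4539, -0.2342, 0.112]
tool_rot: [0.992, 0.123, 0.01, 0.015]
force: [0.2, -0.1, 0.1]
finger_gap: 0.569
```

Run:
```python
from h import *
st=sense(); print(st['q'].round(5), st['qd'].round(4), st['tcp_pos'].round(4))
for i in range(2):
    snapshot('top'); st=sense(); print(st['q'].round(5), st['qd'].round(4), st['tcp_pos'].round(4))
```

```text
[-0.69091  0.51071  1.83464 -0.01024  0.76037  0.63966] [-0.0004  0.0212  0.012  -0.0013 -0.0005 -0.0019] [ 0.4539 -0.2342  0.112 ]
[-0.69098  0.51098  1.83489 -0.0102   0.76053  0.63961] [ 0.0011 -0.0013  0.0005  0.0006  0.0022 -0.0018] [ 0.4537 -0.2341  0.1118]
[-0.69091  0.51072  1.83472 -0.01024  0.76056  0.63966] [ 0.001  -0.0042 -0.0037 -0.0001 -0.0014  0.0015] [ 0.4538 -0.2341  0.112 ]
```

Emit:
{"name": "jog_arm", "arguments": {
  "motion": [
    [0,0,0,0,110]
  ]
}}

```text
t: 3.52
tcp_pos: [0.4536, -0.234, 0.1115]
tool_rot: [0.992, 0.123, 0.009, 0.015]
force: [0.4, -0.2, -0.1]
finger_gap: 0.57
```

Run:
```python
from h import *
st=sense(); print(st['q'].round(5), st['qd'].round(4), st['tcp_pos'].round(4))
```

```text
[-0.69098  0.51161  1.83492 -0.01027  0.76041  0.63964] [-0.0007  0.0151  0.007   0.0004  0.0002  0.0003] [ 0.4536 -0.234   0.1115]
```

```bash
cat > w.py <<'E'
from h import *
import sys
for i in range(int(sys.argv[1]) if len(sys.argv)>1 else 4): snapshot('top')
stt()
E
python3 w.py 3
```

```text
t 3.67 tcp [ 0.4537 -0.2341  0.1117] yaw 14.2 toolz [ 0.0224 -0.0278 -0.9994] F [0.5 1.4 0.2] gap mm 48.5 q [-0.69  0.51  1.83 -0.01  0.76  0.64]
```

Emit:
{"name": "jog_arm", "arguments": {
  "motion": [
    [0,0,-4,0.3,110]
  ]
}}

```text
t: 3.75
tcp_pos: [0.4587, -0.2379, 0.0767]
tool_rot: [0.992, 0.126, 0.015, 0.021]
force: [1.4, -1.8, 0.1]
finger_gap: 0.573
```

```bash
python3 w.py 4
```

```text
t 3.95 tcp [ 0.4527 -0.2333  0.071 ] yaw 14.48 toolz [ 0.0197 -0.0252 -0.9995] F [-0.8  0.4  0.2] gap mm 48.6 q [-0.69  0.58  1.86 -0.01  0.66  0.64]
```

Emit:
{"name": "jog_arm", "arguments": {
  "motion": [
    [0,0,-3.5,0,110]
  ]
}}

```text
t: 4.03
tcp_pos: [0.4574, -0.2369, 0.0415]
tool_rot: [0.992, 0.126, 0.013, 0.019]
force: [1.8, -1.1, 0.7]
finger_gap: 0.564
```

```bash
python3 w.py 4
```

```text
t 4.23 tcp [ 0.4528 -0.2333  0.0373] yaw 14.49 toolz [ 0.02   -0.0255 -0.9995] F [0.5 0.4 0.3] gap mm 48.4 q [-0.69  0.65  1.88 -0.01  0.58  0.64]
```

Emit:
{"name": "jog_arm", "arguments": {
  "motion": [
    [0.05,0,-3.3,0,110]
  ]
}}

```text
t: 4.32
tcp_pos: [0.4578, -0.2368, 0.0105]
tool_rot: [0.992, 0.126, 0.013, 0.019]
force: [1.5, -0.8, -0.5]
finger_gap: 0.569
```

```bash
python3 w.py 4
```

```text
t 4.52 tcp [ 0.4537 -0.2336  0.0062] yaw 14.49 toolz [ 0.0213 -0.0265 -0.9994] F [0.3 0.4 0.9] gap mm 48.4 q [-0.69  0.71  1.89 -0.01  0.51  0.64]
```

Emit:
{"name": "jog_arm", "arguments": {
  "motion": [
    [0,0,0,0,255],
    [0,0,0,0,255],
    [0,0,0,0,255],
    [0,0,0,0,255]
  ],
  "squeeze": 40
}}

```text
t: 4.85
tcp_pos: [0.4571, -0.2361, 0.0144]
tool_rot: [0.992, 0.126, 0.013, 0.019]
force: [0.1, 0.0, 0.4]
finger_gap: 0.009
```

```bash
python3 w.py 4
```

```text
t 5.05 tcp [ 0.4565 -0.2357  0.0132] yaw 14.51 toolz [ 0.0296 -0.0335 -0.999 ] F [-0.9  0.2  0.2] gap mm 0.2 q [-0.69  0.7   1.89 -0.01  0.51  0.64]
```

Run:
```python
from h import *
snap('wrist','w3');snap('scene','s3')
```

```text
(no output)
```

View pics/w3.png

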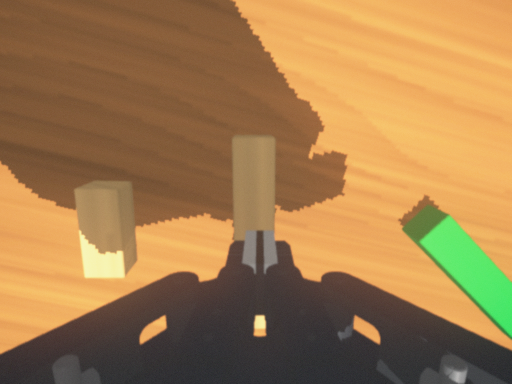

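View pics/s3.png

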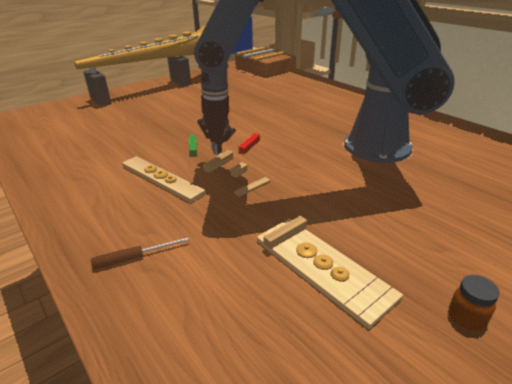

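Run:
```python
from h import *
crop('s3',180,90,290,200,6,'c6')
s=load('s3');P=cloud(s)
for u,v in [(217,158),(218,150),(228,154),(209,163),(240,168)]: print(u,v,P[v,u].round(4))
s=load('w3');P=cloud(s)
for u,v in [(254,150),(254,180),(254,215),(254,225),(260,240),(105,240)]: print(u,v,P[v,u].round(4))
```

```text
217 158 [ 0.4569 -0.2316  0.0198]
218 150 [ 0.4562 -0.2237  0.0491]
228 154 [ 0.4179 -0.2308  0.0198]
209 163 [ 0.4917 -0.221   0.0202]
240 168 [ 0.4396 -0.142   0.019 ]
254 150 [ 0.5005 -0.222   0.0215]
254 180 [ 0.4858 -0.2258  0.0218]
254 215 [ 0.4675 -0.2304  0.0217]
254 225 [ 0.4623 -0.2318  0.0222]
260 240 [ 0.4665 -0.2326  0.0526]
105 240 [ 0.4348 -0.1572  0.0207]
```

View pics/c6.png

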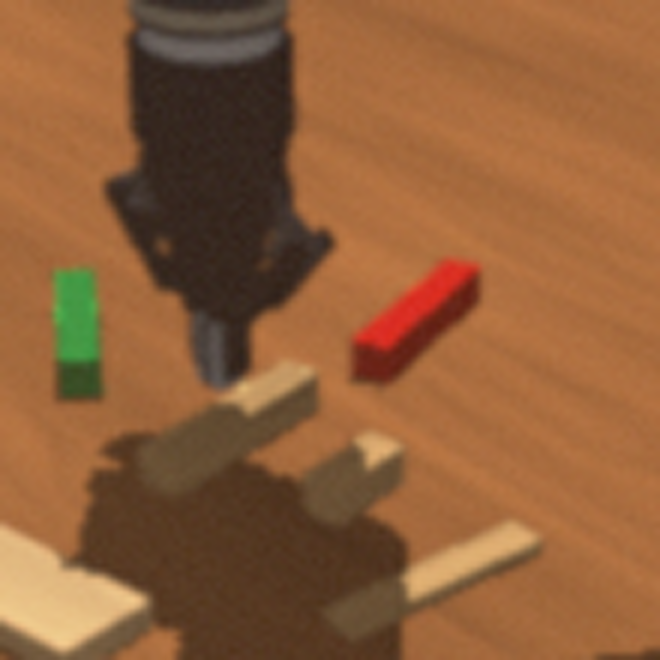

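Run:
```python
from h import *
s=load('w3');P=cloud(s)
for v in range(226,262,3): print(v,[tuple((P[v,u]*1000).round(0).astype(int)) for u in (247,254,260,266,272)])
crop('w3',200,200,320,300,6,'c7')
s=load('s3');P=cloud(s)
for v in range(138,164,2): print(v,[tuple((P[v,u]*1000).round(0).astype(int)) for u in (212,215,218,221)])
```

```text
226 [(np.int64(461), np.int64(-228), np.int64(21)), (np.int64(461), np.int64(-232), np.int64(21)), (np.int64(462), np.int64(-235), np.int64(22)), (np.int64(463), np.int64(-238), np.int64(21)), (np.int64(464), np.int64(-241), np.int64(22))]
229 [(np.int64(459), np.int64(-229), np.int64(21)), (np.int64(460), np.int64(-232), np.int64(21)), (np.int64(461), np.int64(-236), np.int64(21)), (np.int64(462), np.int64(-238), np.int64(23)), (np.int64(462), np.int64(-242), np.int64(21))]
232 [(np.int64(465), np.int64(-227), np.int64(43)), (np.int64(466), np.int64(-230), np.int64(43)), (np.int64(467), np.int64(-233), np.int64(43)), (np.int64(467), np.int64(-236), np.int64(43)), (np.int64(468), np.int64(-238), np.int64(43))]
235 [(np.int64(465), np.int64(-227), np.int64(46)), (np.int64(466), np.int64(-230), np.int64(46)), (np.int64(466), np.int64(-233), np.int64(46)), (np.int64(467), np.int64(-236), np.int64(46)), (np.int64(468), np.int64(-238), np.int64(46))]
238 [(np.int64(465), np.int64(-227), np.int64(50)), (np.int64(466), np.int64(-230), np.int64(51)), (np.int64(466), np.int64(-233), np.int64(
[... 3587 characters left out ...]
.int64(-280), np.int64(-2)), (np.int64(448), np.int64(-239), np.int64(20)), (np.int64(442), np.int64(-232), np.int64(21))]
158 [(np.int64(446), np.int64(-279), np.int64(-4)), (np.int64(462), np.int64(-234), np.int64(21)), (np.int64(455), np.int64(-230), np.int64(20)), (np.int64(447), np.int64(-226), np.int64(19))]
160 [(np.int64(475), np.int64(-231), np.int64(20)), (np.int64(468), np.int64(-225), np.int64(20)), (np.int64(460), np.int64(-222), np.int64(18)), (np.int64(449), np.int64(-223), np.int64(14))]
162 [(np.int64(481), np.int64(-222), np.int64(19)), (np.int64(473), np.int64(-219), np.int64(17)), (np.int64(463), np.int64(-218), np.int64(14)), (np.int64(449), np.int64(-223), np.int64(7))]
```

View pics/c7.png

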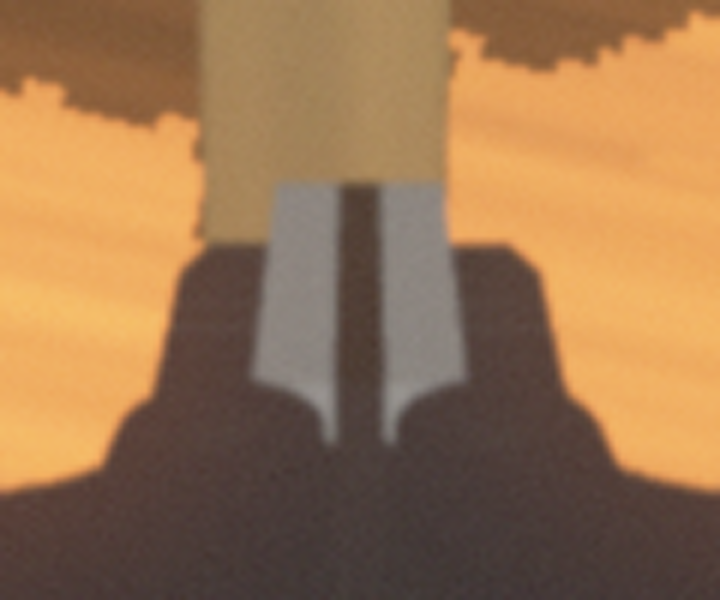

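The shut fingers end at z≈0.040 in both wrist and scene depth, while the reported TCP z is 0.013. So the finger ends sit about 26 mm above the reported TCP, and the fingers closed above the stick without touching it. I'll work from the measured offset, open partly and go lower in steps.

Emit:
{"name": "jog_arm", "arguments": {
  "motion": [
    [-0.2,0.1,0,0,140]
  ]
}}

```text
t: 5.23
tcp_pos: [0.4546, -0.2348, 0.0127]
tool_rot: [0.992, 0.126, 0.012, 0.018]
force: [0.5, -0.1, -0.1]
finger_gap: 0.132
```

```bash
python3 w.py 6
python3 - <<'E'
from h import *
s=snap('wrist','w4'); P=cloud(s)
# lowest finger z per side
for side,(a,b) in {'L':(190,262),'R':(262,335)}.items():
    Q=P[200:300,a:b].reshape(-1,3); q=Q[(Q[:,2]>.027)&(Q[:,2]<.07)]
    print(side,np.percentile(q[:,2],[0,1,5]).round(4), q[q[:,2]<np.percentile(q[:,2],10)].mean(0).round(4))
E
```

```text
t 5.53 tcp [ 0.4542 -0.2345  0.0127] yaw 14.51 toolz [ 0.0288 -0.0328 -0.999 ] F [-0.5  0.4 -0. ] gap mm 38.5 q [-0.69  0.7   1.89 -0.01  0.51  0.64]
L [0.0357 0.0375 0.0403] [ 0.4517 -0.2137  0.04  ]
R [0.0373 0.0391 0.0422] [ 0.4618 -0.2534  0.0417]
```

View pics/w4.png

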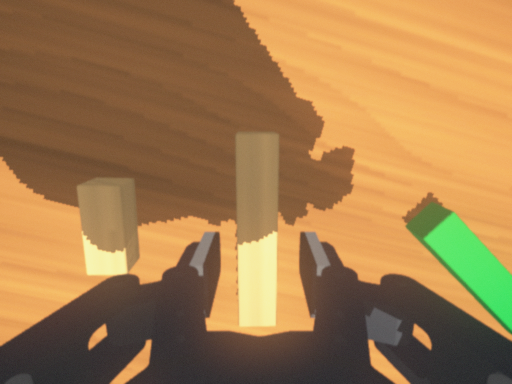

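Emit:
{"name": "jog_arm", "arguments": {
  "motion": [
    [0,0,-2.2,0,140]
  ]
}}

```text
t: 5.67
tcp_pos: [0.4565, -0.2363, -0.0069]
tool_rot: [0.992, 0.126, 0.015, 0.021]
force: [0.4, 0.5, -0.4]
finger_gap: 0.452
```

```bash
python3 w.py 4
```

```text
t 5.87 tcp [ 0.4538 -0.2342 -0.0096] yaw 14.51 toolz [ 0.0276 -0.0318 -0.9991] F [0.8 0.2 0.7] gap mm 38.2 q [-0.69  0.74  1.9  -0.02  0.46  0.64]
```

Emit:
{"name": "jog_arm", "arguments": {
  "motion": [
    [0,0,-0.9,0,140]
  ]
}}

```text
t: 5.95
tcp_pos: [0.4548, -0.235, -0.0173]
tool_rot: [0.992, 0.126, 0.013, 0.019]
force: [0.1, -0.5, -0.0]
finger_gap: 0.451
```

```bash
python3 w.py 4
python3 - <<'E'
from h import *
snap('scene','s5'); crop('s5',180,90,290,200,6,'c8')
E
```

```text
t 6.15 tcp [ 0.4537 -0.2342 -0.0185] yaw 14.51 toolz [ 0.0274 -0.0317 -0.9991] F [-0.3 -0.1  0.7] gap mm 38.3 q [-0.69  0.76  1.9  -0.02  0.44  0.64]
```

View pics/c8.png

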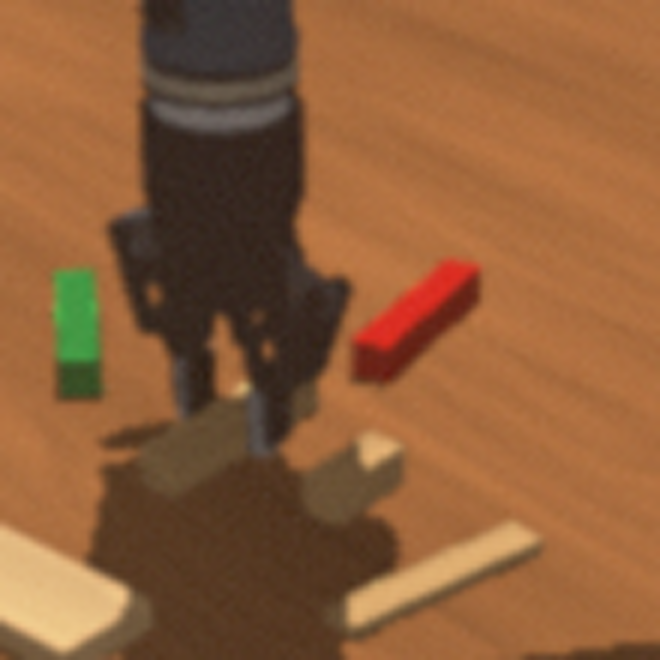

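The scene crop shows the fingers straddling the stick, with the near finger's tip at (262,452) just above the table. Now closing.

Emit:
{"name": "jog_arm", "arguments": {
  "motion": [
    [0,0,0,0,255]
  ],
  "squeeze": 40
}}

```text
t: 6.28
tcp_pos: [0.454, -0.2343, -0.0182]
tool_rot: [0.992, 0.126, 0.012, 0.018]
force: [0.1, 0.8, -0.3]
finger_gap: 0.325
```

```bash
python3 w.py 6
```

```text
t 6.58 tcp [ 0.454  -0.2344 -0.0178] yaw 14.51 toolz [ 0.0283 -0.0324 -0.9991] F [0.4 0.3 5.8] gap mm 21.1 q [-0.69  0.76  1.9  -0.02  0.44  0.64]
```

Emit:
{"name": "jog_arm", "arguments": {
  "motion": [
    [0,0,3.0,0,255]
  ]
}}

```text
t: 6.67
tcp_pos: [0.4513, -0.2323, 0.0082]
tool_rot: [0.992, 0.126, 0.009, 0.014]
force: [0.2, -0.3, -0.0]
finger_gap: 0.246
```

```bash
python3 w.py 4
```

```text
t 6.87 tcp [ 0.4545 -0.2347  0.0126] yaw 14.52 toolz [ 0.0296 -0.0334 -0.999 ] F [ 0.7  0.  -0.2] gap mm 20.6 q [-0.69  0.7   1.89 -0.01  0.51  0.64]
```

Emit:
{"name": "jog_arm", "arguments": {
  "motion": [
    [0,0,3.8,-7,255]
  ]
}}

```text
t: 6.95
tcp_pos: [0.4496, -0.2313, 0.0432]
tool_rot: [0.998, 0.064, 0.005, 0.013]
force: [-1.1, -0.7, -0.7]
finger_gap: 0.244
```

```bash
python3 w.py 4;python3 - <<'E'
from h import *
snap('wrist','w6')
E
```

```text
t 7.15 tcp [ 0.4547 -0.2348  0.0506] yaw 7.58 toolz [ 0.0261 -0.0374 -0.999 ] F [ 0.2 -0.7 -0.7] gap mm 21.1 q [-0.69  0.62  1.88 -0.02  0.6   0.77]
```

View pics/w6.png

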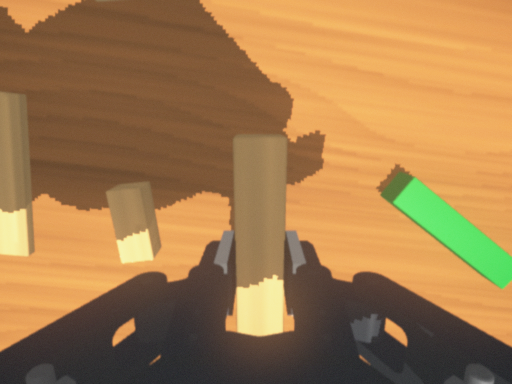

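Emit:
{"name": "jog_arm", "arguments": {
  "motion": [
    [0,0.5,2.5,-2.3,255],
    [0.3,2.5,1.5,-2.3,255],
    [0.4,3.5,0,-2.2,255],
    [0.4,3.5,0,0,255],
    [0.4,3.5,0,0,255],
    [0.4,3.5,0,0,255],
    [0.4,3.5,0,0,255],
    [0.4,3.5,0,0,255],
    [0.4,3.0,0,0,255],
    [0.4,2.0,0,0,255]
  ]
}}

```text
t: 8.03
tcp_pos: [0.4832, 0.0627, 0.0825]
tool_rot: [1.0, 0.0, 0.004, 0.018]
force: [0.6, -0.3, -0.3]
finger_gap: 0.246
```

```bash
python3 w.py 4
```

```text
t 8.23 tcp [0.4839 0.0603 0.0827] yaw 0.03 toolz [ 0.0098 -0.0363 -0.9993] F [-0.2 -0.8 -0.9] gap mm 21.3 q [-0.08  0.55  1.89 -0.06  0.69  1.53]
```

Emit:
{"name": "jog_arm", "arguments": {
  "motion": [
    [0.4,2.0,0,0,255],
    [0.5,3.2,0,0,255],
    [0.5,3.2,0,0,255],
    [0.5,3.2,0,0,255],
    [0.5,3.2,0,0,255],
    [0.5,3.2,0,0,255],
    [0.5,3.2,0,0,255],
    [0.5,3.2,0,0,255],
    [0.5,2.5,0,0.4,255],
    [0.3,1.5,0,0.4,255]
  ]
}}

```text
t: 9.07
tcp_pos: [0.5326, 0.3356, 0.0771]
tool_rot: [1.0, -0.006, -0.001, 0.021]
force: [0.4, 0.0, 0.2]
finger_gap: 0.248
```

```bash
python3 w.py 4;python3 - <<'E'
from h import *
snap('wrist','w7'); s=snap('top','t7');crop('t7',90,130,240,220,5,'c9')
E
```

```text
t 9.27 tcp [0.5312 0.3329 0.0769] yaw -0.78 toolz [-0.0046 -0.0436 -0.999 ] F [-0.7  0.2 -0.5] gap mm 21.0 q [ 0.4   0.7   1.51 -0.05  0.95  2.01]
```

View pics/w7.png

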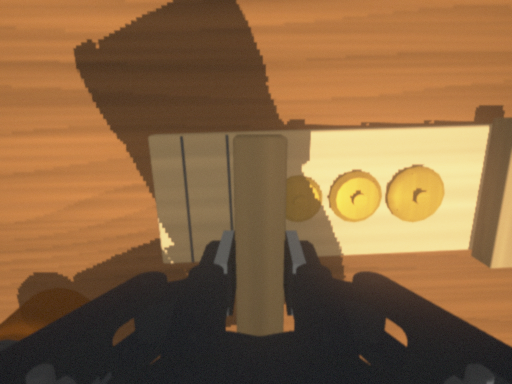

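View pics/c9.png

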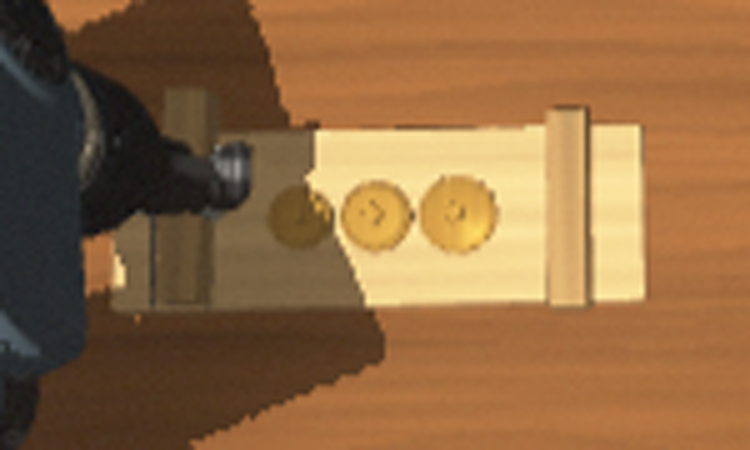

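Run:
```python
from h import *
crop('w7',140,110,320,340,3.2,'c10')
s=load('w7')
for p in [(183,137),(191,262),(228,136),(231.5,212)]: print(p,onplane(s,*p,.015).round(4))
P=cloud(s)
for u,v in [(260,145),(260,180),(260,250),(260,320),(240,200),(280,200),(170,180),(330,180)]: print(u,v,P[v,u].round(4))
m=(P[...,2]>.09)&(P[...,2]<.15); v,u=np.indices(m.shape); m&=(v<335)&(v>130)&(u>232)&(u<288)&(v<230)
q=P[m]; print(np.median(q[:,2]), cv2.minAreaRect(q[:,:2].astype(np.float32)*1000))
A=np.c_[q[:,:2],np.ones(len(q))]; print('plane',np.linalg.lstsq(A,q[:,2],rcond=None)[0])
```

```text
(183, 137) [0.5791 0.3828 0.015 ]
(191, 262) [0.4818 0.3838 0.015 ]
(228, 136) [0.5793 0.3511 0.015 ]
(231.5, 212) [0.5224 0.3506 0.015 ]
260 145 [0.5837 0.3329 0.1153]
260 180 [0.5692 0.333  0.1148]
260 250 [0.5385 0.3335 0.1168]
260 320 [0.5039 0.3339 0.1179]
240 200 [0.5613 0.3415 0.1168]
280 200 [0.5605 0.3247 0.1154]
170 180 [0.5483 0.3945 0.0153]
330 180 [0.5458 0.2763 0.0153]
0.11554556539811978 ((567.30517578125, 333.082275390625), (22.089012145996094, 39.78316116333008), 89.2722396850586)
plane [-0.05580036 -0.01693556  0.15268434]
```

View pics/c10.png

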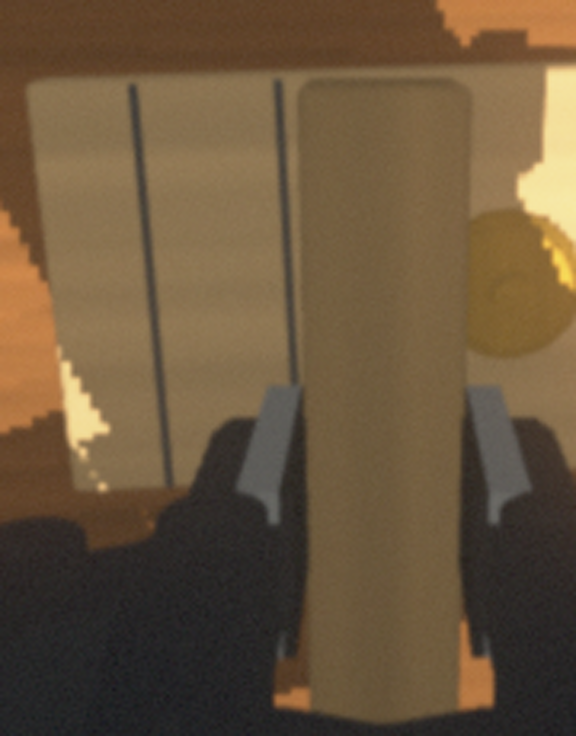

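Emit:
{"name": "jog_arm", "arguments": {
  "motion": [
    [-0.2,3.4,0,0.8,255]
  ]
}}

```text
t: 9.45
tcp_pos: [0.5292, 0.3598, 0.0768]
tool_rot: [1.0, -0.003, -0.004, 0.024]
force: [0.8, -0.3, -0.6]
finger_gap: 0.25
```

```bash
python3 w.py 4
```

```text
t 9.65 tcp [0.5289 0.3655 0.0772] yaw -0.05 toolz [-0.0047 -0.0443 -0.999 ] F [-0.6  0.1  0.4] gap mm 21.1 q [ 0.45  0.72  1.46 -0.05  0.98  2.05]
```

Emit:
{"name": "jog_arm", "arguments": {
  "motion": [
    [0,0,-3.8,0,255]
  ]
}}

```text
t: 9.73
tcp_pos: [0.5348, 0.3672, 0.0458]
tool_rot: [1.0, -0.001, 0.005, 0.019]
force: [1.2, 0.8, -1.3]
finger_gap: 0.248
```

```bash
python3 w.py 4;python3 - <<'E'
from h import *
s=snap('wrist','w8')
P=cloud(s); m=(P[...,2]>.06)&(P[...,2]<.11); v,u=np.indices(m.shape); m&=(u>232)&(u<288)&(v>125)&(v<230)
q=P[m]; print(np.median(q[:,2]), cv2.minAreaRect(q[:,:2].astype(np.float32)*1000))
A=np.c_[q[:,:2],np.ones(len(q))]; print('plane',np.linalg.lstsq(A,q[:,2],rcond=None)[0])
E
```

```text
t 9.93 tcp [0.5277 0.3637 0.0383] yaw -0.12 toolz [-0.0086 -0.0464 -0.9989] F [ 0.4  0.9 -0.8] gap mm 21.0 q [ 0.45  0.77  1.48 -0.05  0.91  2.05]
0.076712684745834 ((563.818359375, 364.3319091796875), (22.099271774291992, 40.026981353759766), 89.92561340332031)
plane [-0.04925743 -0.0190973   0.1113554 ]
```

View pics/w8.png

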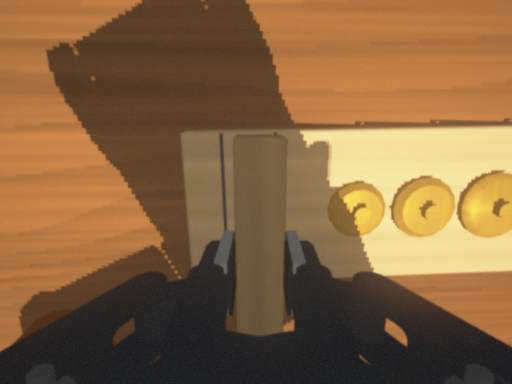

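Emit:
{"name": "jog_arm", "arguments": {
  "motion": [
    [0.2,0.35,-2.8,0.6,255]
  ]
}}

```text
t: 10.07
tcp_pos: [0.5359, 0.3696, 0.018]
tool_rot: [1.0, 0.004, 0.003, 0.02]
force: [1.1, 0.8, -0.4]
finger_gap: 0.245
```

```bash
python3 w.py 5;python3 - <<'E'
from h import *
s=snap('wrist','w9'); crop('w9',160,100,340,350,3,'c11')
P=cloud(s); m=(P[...,2]>.035)&(P[...,2]<.08); v,u=np.indices(m.shape); m&=(u>232)&(u<288)&(v>125)&(v<230)
q=P[m]; print(np.median(q[:,2]), cv2.minAreaRect(q[:,:2].astype(np.float32)*1000))
A=np.c_[q[:,:2],np.ones(len(q))]; print('plane',np.linalg.lstsq(A,q[:,2],rcond=None)[0])
E
```

```text
t 10.32 tcp [0.5316 0.3681 0.0132] yaw 0.48 toolz [-0.0034 -0.0442 -0.999 ] F [ 0.3 -0.9  1.1] gap mm 20.8 q [ 0.45  0.81  1.48 -0.05  0.87  2.05]
0.051854457957186836 ((567.5816040039062, 369.1209411621094), (39.892677307128906, 22.03053092956543), 0.5488978028297424)
plane [-0.04587585 -0.01925137  0.08489606]
```

View pics/c11.png

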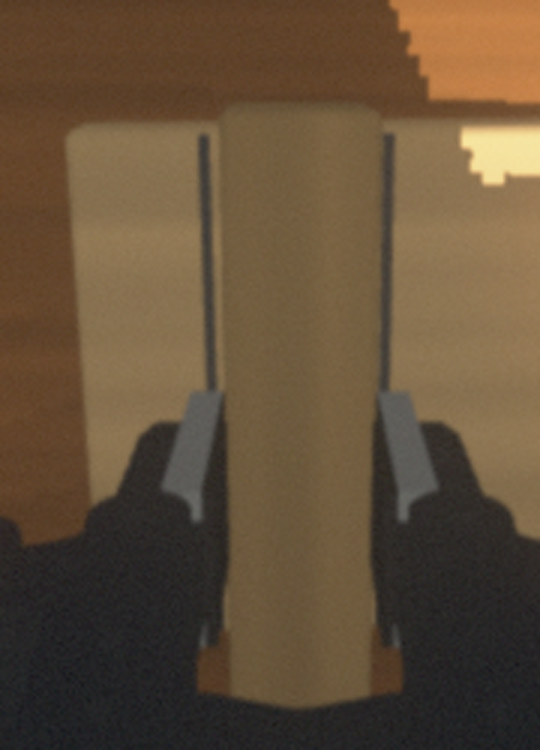

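Emit:
{"name": "jog_arm", "arguments": {
  "motion": [
    [0,-0.1,-1.4,0,255]
  ]
}}

```text
t: 10.45
tcp_pos: [0.5346, 0.3688, 0.0031]
tool_rot: [1.0, 0.004, 0.002, 0.02]
force: [-0.1, -0.3, 0.0]
finger_gap: 0.248
```

```bash
python3 w.py 4
```

```text
t 10.65 tcp [ 0.5314  0.3671 -0.0008] yaw 0.48 toolz [-0.0036 -0.0443 -0.999 ] F [-0.1 -0.9  0.2] gap mm 20.7 q [ 0.45  0.84  1.48 -0.05  0.85  2.05]
```

Emit:
{"name": "jog_arm", "arguments": {
  "motion": [
    [0,0,-0.2,0,255]
  ]
}}

```text
t: 10.73
tcp_pos: [0.5317, 0.3672, -0.0023]
tool_rot: [1.0, 0.004, -0.002, 0.022]
force: [-2.3, 0.2, 5.7]
finger_gap: 0.246
```

```bash
python3 w.py 4;python3 - <<'E'
from h import *
s=snap('wrist','w10'); 
P=cloud(s); m=(P[...,2]>.025)&(P[...,2]<.06); v,u=np.indices(m.shape); m&=(u>232)&(u<288)&(v>125)&(v<230)
q=P[m]; print(np.median(q[:,2]), cv2.minAreaRect(q[:,:2].astype(np.float32)*1000))
A=np.c_[q[:,:2],np.ones(len(q))]; print('plane',np.linalg.lstsq(A,q[:,2],rcond=None)[0])
E
```

```text
t 10.93 tcp [ 0.5316  0.3673 -0.0022] yaw 0.49 toolz [-0.0028 -0.0439 -0.999 ] F [-1.  -0.6  2.8] gap mm 21.0 q [ 0.45  0.84  1.48 -0.05  0.84  2.05]
0.03681435937906813 ((567.6627807617188, 368.27838134765625), (39.677886962890625, 22.063671112060547), 0.490178644657135)
plane [-0.02898908 -0.02069377  0.06081963]
```

Emit:
{"name": "jog_arm", "arguments": {
  "motion": [
    [0,0,-0.2,0,255]
  ]
}}

```text
t: 11.07
tcp_pos: [0.5315, 0.3673, -0.0028]
tool_rot: [1.0, 0.004, -0.002, 0.022]
force: [-5.8, -2.6, 20.6]
finger_gap: 0.25
```

```bash
python3 w.py 3
```

```text
t 11.22 tcp [ 0.5315  0.3673 -0.0027] yaw 0.49 toolz [-0.0027 -0.0441 -0.999 ] F [-3.4 -1.7 10. ] gap mm 21.1 q [ 0.45  0.84  1.48 -0.05  0.84  2.05]
```

Emit:
{"name": "jog_arm", "arguments": {
  "motion": [
    [0,0,0.1,0,140]
  ]
}}

```text
t: 11.3
tcp_pos: [0.5315, 0.3673, -0.0013]
tool_rot: [1.0, 0.004, -0.001, 0.022]
force: [-0.2, -0.1, -0.3]
finger_gap: 0.371
```

```bash
python3 w.py 6
```

```text
t 11.6 tcp [ 0.5314  0.3671 -0.0022] yaw 0.49 toolz [-0.0033 -0.0444 -0.999 ] F [-0.1  0.8  0.4] gap mm 38.5 q [ 0.45  0.84  1.48 -0.05  0.84  2.05]
```

Emit:
{"name": "jog_arm", "arguments": {
  "motion": [
    [0,0,3.5,0,140]
  ]
}}

```text
t: 11.68
tcp_pos: [0.5262, 0.3644, 0.0258]
tool_rot: [1.0, 0.004, -0.009, 0.025]
force: [-0.3, -1.2, -1.0]
finger_gap: 0.452
```

```bash
python3 w.py 4
```

```text
t 11.88 tcp [0.5322 0.3675 0.0335] yaw 0.49 toolz [-0.0013 -0.0434 -0.9991] F [-0.2 -0.2  0.7] gap mm 38.4 q [ 0.45  0.79  1.47 -0.05  0.9   2.04]
```

Emit:
{"name": "jog_arm", "arguments": {
  "motion": [
    [0,0,4,0,140],
    [0,0,4,0,140]
  ]
}}

```text
t: 12.05
tcp_pos: [0.5239, 0.3632, 0.1019]
tool_rot: [1.0, 0.004, -0.013, 0.027]
force: [-0.3, 0.5, 1.2]
finger_gap: 0.448
```

```bash
python3 w.py 4
python3 - <<'E'
from h import *
s=snap('wrist','w11');snap('scene','s11')
P=cloud(s); v,u=np.indices(P.shape[:2]); m=(P[...,2]>.03)&(P[...,2]<.045)&(P[...,1]>.33)&(P[...,1]<.40)
k,l,st,c=cv2.connectedComponentsWithStats(m.astype(np.uint8)); b=l==1+np.argmax(st[1:,4])
q=P[b]; print(np.median(q[:,2]), cv2.minAreaRect(q[:,:2].astype(np.float32)*1000))
E
```

```text
t 12.25 tcp [0.5255 0.364  0.1041] yaw 0.46 toolz [-0.0194 -0.052  -0.9985] F [ 0.4 -0.4 -1.6] gap mm 38.6 q [ 0.45  0.69  1.44 -0.04  1.05  2.04]
0.03662435307940455 ((532.2971801757812, 367.6111755371094), (109.85321044921875, 21.634981155395508), 0.810353696346283)
```

View pics/w11.png

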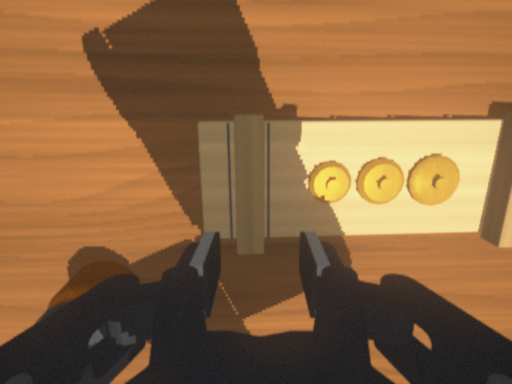

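View pics/s11.png

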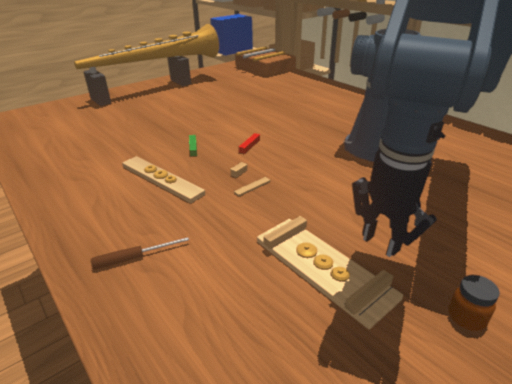

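The loose stick now lies at (0.532, 0.3675), turned 0.8°, top at 0.037. In the wrist view the pencil lines show on both sides of it (229 and 268, stick 236–264). Next is the upper board.

Emit:
{"name": "jog_arm", "arguments": {
  "motion": [
    [0.3,-2,1,5,90],
    [0.5,-3.2,0,5.5,90],
    [0.5,-3.2,0,5.5,90],
    [0.5,-3.2,0,5.5,90],
    [0.5,-3.2,0,5.5,90],
    [0.5,-3.2,0,5.5,90],
    [0.5,-3.2,0,5.5,90],
    [0.5,-3.2,0,5.5,90],
    [0.5,-3.2,0,5.5,90],
    [0.5,-3.0,0,5,90]
  ]
}}

```text
t: 13.18
tcp_pos: [0.5586, 0.0501, 0.0941]
tool_rot: [0.875, 0.484, -0.013, 0.029]
force: [0.8, 0.5, -0.6]
finger_gap: 0.649
```

```bash
python3 w.py 3
```

```text
t 13.33 tcp [0.5591 0.0496 0.0943] yaw 57.27 toolz [ 0.0058 -0.0632 -0.998 ] F [0.4 0.6 0.5] gap mm 55.0 q [-0.07  0.6   1.69 -0.08  0.84  0.55]
```

Emit:
{"name": "jog_arm", "arguments": {
  "motion": [
    [0.4,-2,0.5,4,55],
    [0.7,-3.2,0.2,5,55],
    [0.7,-3.2,0.2,5,55],
    [0.7,-3.2,0.2,5,55],
    [0.7,-3.2,0.2,5,55],
    [0.7,-3.2,0.2,5,55],
    [0.7,-3.2,0.2,5,55],
    [0.7,-3.2,0.2,5,55],
    [0.7,-3.2,0.2,5,55],
    [0.5,-2.0,0,3,55]
  ]
}}

```text
t: 14.17
tcp_pos: [0.6166, -0.237, 0.1036]
tool_rot: [0.593, 0.805, -0.007, 0.02]
force: [0.9, -0.4, 1.2]
finger_gap: 0.786
```

```bash
python3 w.py 4
python3 - <<'E'
from h import *
snap('wrist','w12');
E
```

```text
t 14.37 tcp [ 0.6151 -0.2337  0.103 ] yaw 106.97 toolz [ 0.021  -0.0332 -0.9992] F [0.1 0.7 0.2] gap mm 66.7 q [-0.52  0.68  1.46 -0.02  0.96 -0.81]
```

View pics/w12.png

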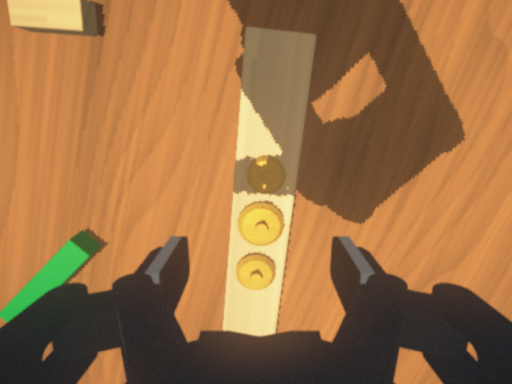

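Run:
```python
from h import *
s=load('w12')
Q=np.array([onplane(s,*p,.016)[:2] for p in [(246,27),(316,34),(275,335),(222,331)]]); print(Q.round(4))
P=cloud(s); m=(P[...,2]>.01)&(P[...,2]<.036); v,u=np.indices(m.shape); m&=(u>200)&(u<330)&(v<330)
k,l,st,c=cv2.connectedComponentsWithStats(m.astype(np.uint8)); b=l==1+np.argmax(st[1:,4])
print(cv2.minAreaRect(P[b][:,:2].astype(np.float32)*1000),np.median(P[b][:,2]))
```

```text
[[ 0.5717 -0.1225]
 [ 0.6211 -0.1119]
 [ 0.674  -0.3709]
 [ 0.6237 -0.3811]]
((622.5164184570312, -245.74520874023438), (52.16814041137695, 264.353515625), 11.459595680236816) 0.015817782088474924
```

Emit:
{"name": "jog_arm", "arguments": {
  "motion": [
    [1.1,-3.05,0,-5.5,55]
  ]
}}

```text
t: 14.5
tcp_pos: [0.6225, -0.255, 0.1017]
tool_rot: [0.631, 0.776, -0.008, 0.012]
force: [0.3, 0.7, -0.1]
finger_gap: 0.784
```

```bash
python3 w.py 4
```

```text
t 14.7 tcp [ 0.6257 -0.2616  0.1027] yaw 101.62 toolz [ 0.0164 -0.0337 -0.9993] F [-0.6 -0.5  1.2] gap mm 66.5 q [-0.55  0.71  1.4  -0.02  1.   -0.74]
```

Emit:
{"name": "jog_arm", "arguments": {
  "motion": [
    [0,0,-4,0,55]
  ]
}}

```text
t: 14.78
tcp_pos: [0.6316, -0.2632, 0.0702]
tool_rot: [0.631, 0.775, -0.007, 0.025]
force: [1.7, -0.8, 0.2]
finger_gap: 0.784
```

```bash
python3 w.py 4
```

```text
t 14.98 tcp [ 0.6242 -0.2592  0.0614] yaw 101.72 toolz [ 0.0122 -0.0309 -0.9994] F [0.7 0.3 0.6] gap mm 66.8 q [-0.55  0.76  1.43 -0.02  0.93 -0.74]
```

Emit:
{"name": "jog_arm", "arguments": {
  "motion": [
    [0,0,-3.5,0,55]
  ]
}}

```text
t: 15.07
tcp_pos: [0.6306, -0.262, 0.0345]
tool_rot: [0.631, 0.776, -0.007, 0.023]
force: [1.3, -2.9, 0.3]
finger_gap: 0.783
```

```bash
python3 w.py 4
python3 - <<'E'
from h import *
snap('wrist','w13');
E
```

```text
t 15.27 tcp [ 0.624  -0.2586  0.0274] yaw 101.75 toolz [ 0.0116 -0.0305 -0.9995] F [ 0.6 -0.8  1.4] gap mm 66.8 q [-0.55  0.81  1.44 -0.03  0.87 -0.74]
```

View pics/w13.png

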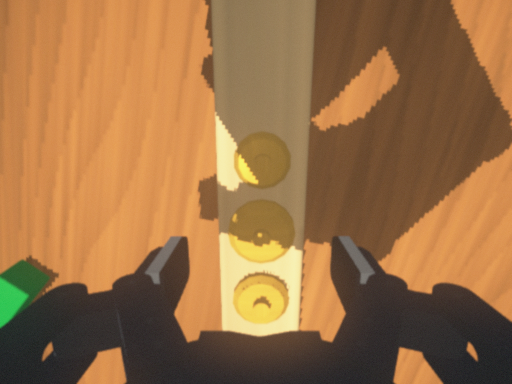

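Emit:
{"name": "jog_arm", "arguments": {
  "motion": [
    [0.2,-0.55,-3.4,-0.2,55]
  ]
}}

```text
t: 15.4
tcp_pos: [0.633, -0.2675, 0.0029]
tool_rot: [0.632, 0.775, -0.007, 0.023]
force: [0.2, -0.4, 0.6]
finger_gap: 0.783
```

```bash
python3 w.py 4
python3 - <<'E'
from h import *
s=snap('scene','s14'); crop('s14',110,110,230,220,6,'c14'); snap('wrist','w14')
E
```

```text
t 15.6 tcp [ 0.6271 -0.265  -0.0044] yaw 101.53 toolz [ 0.0142 -0.0322 -0.9994] F [-0.9 -0.   0.6] gap mm 67.0 q [-0.55  0.86  1.43 -0.03  0.82 -0.74]
```

View pics/c14.png

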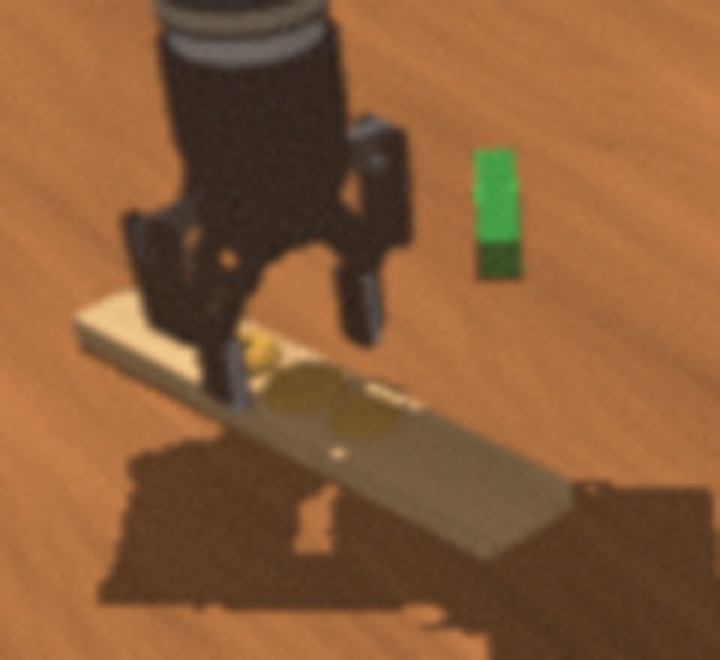

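View pics/w14.png

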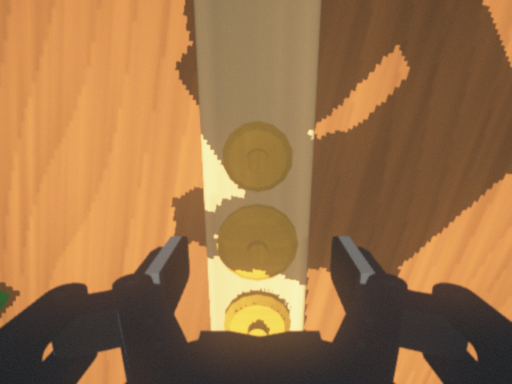

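Run:
```python
from h import *
s=load('s14');P=cloud(s)
for v in range(168,182): print(v,[tuple((P[v,u]*1000).round(0).astype(int).tolist()) for u in (145,147,149)])
for v in range(160,170): print(v,[tuple((P[v,u]*1000).round(0).astype(int).tolist()) for u in (169,171)])
```

```text
168 [(669, -250, 58), (663, -249, 56), (660, -244, 57)]
169 [(670, -249, 56), (664, -249, 53), (660, -245, 54)]
170 [(671, -247, 54), (665, -249, 50), (661, -244, 51)]
171 [(672, -246, 51), (666, -248, 48), (662, -244, 49)]
172 [(672, -247, 48), (976, 610, 556), (662, -244, 46)]
173 [(672, -249, 44), (666, -250, 41), (662, -245, 42)]
174 [(671, -251, 40), (667, -248, 40), (664, -244, 40)]
175 [(672, -251, 37), (667, -250, 36), (662, -249, 34)]
176 [(670, -259, 30), (668, -250, 33), (663, -248, 32)]
177 [(659, -292, 6), (669, -247, 32), (663, -249, 28)]
178 [(659, -293, 3), (657, -284, 6), (664, -249, 25)]
179 [(659, -294, -1), (656, -287, 1), (655, -275, 6)]
180 [(661, -291, -2), (657, -287, -2), (655, -277, 2)]
181 [(663, -286, -2), (659, -283, -2), (655, -279, -2)]
160 [(591, -266, 47), (588, -261, 48)]
161 [(592, -265, 45), (589, -260, 45)]
162 [(591, -268, 40), (590, -257, 44)]
163 [(592, -269, 37), (590, -259, 40)]
164 [(593, -268, 34), (590, -259, 37)]
165 [(592, -270, 30), (591, -260, 33)]
166 [(593, -269, 27), (591, -259, 31)]
167 [(593, -271, 23), (591, -261, 27)]
168 [(577, -307, -2), (573, -302, -2)]
169 [(581, -301, -2), (576, -297, -1)]
```

Emit:
{"name": "jog_arm", "arguments": {
  "motion": [
    [0,0,-1.8,0,55]
  ]
}}

```text
t: 15.78
tcp_pos: [0.6316, -0.2674, -0.0162]
tool_rot: [0.632, 0.774, -0.007, 0.022]
force: [-0.1, -0.6, 0.4]
finger_gap: 0.786
```

```bash
python3 w.py 4
```

```text
t 15.98 tcp [ 0.6283 -0.2654 -0.0203] yaw 101.54 toolz [ 0.0171 -0.034  -0.9993] F [ 0.7 -0.  -0.4] gap mm 67.0 q [-0.55  0.88  1.44 -0.03  0.79 -0.74]
```

Emit:
{"name": "jog_arm", "arguments": {
  "motion": [
    [0,0,0,0,255]
  ],
  "squeeze": 60
}}

```text
t: 16.07
tcp_pos: [0.6287, -0.2656, -0.0192]
tool_rot: [0.632, 0.775, -0.008, 0.018]
force: [-0.2, -0.7, -0.3]
finger_gap: 0.66
```

```bash
python3 w.py 6
python3 - <<'E'
from h import *
s=snap('scene','s15'); crop('s15',110,110,230,220,6,'c15')
E
```

```text
t 16.37 tcp [ 0.6287 -0.2658 -0.0184] yaw 101.55 toolz [ 0.018  -0.0349 -0.9992] F [-1.5  0.6  6.6] gap mm 49.6 q [-0.55  0.88  1.44 -0.03  0.8  -0.74]
```

View pics/c15.png

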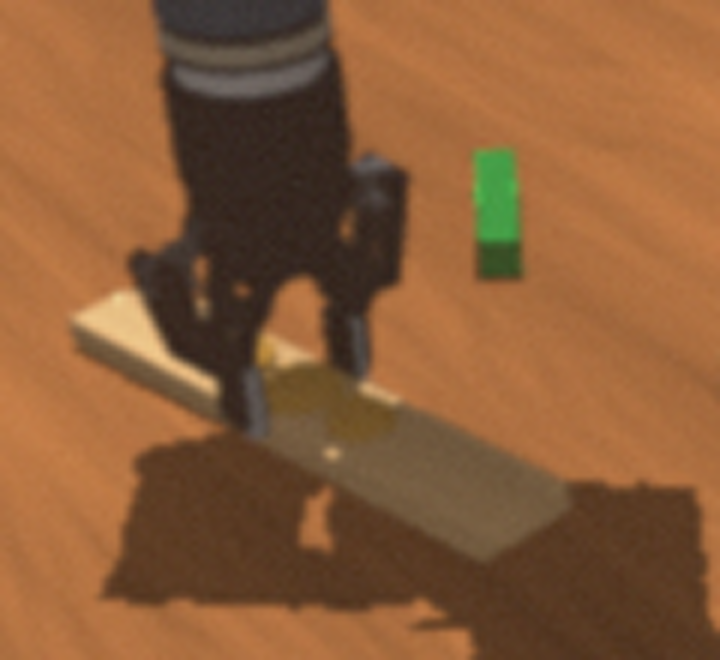

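Emit:
{"name": "jog_arm", "arguments": {
  "motion": [
    [0,0,2,0,255]
  ],
  "squeeze": 80
}}

```text
t: 16.5
tcp_pos: [0.6259, -0.2642, -0.0013]
tool_rot: [0.632, 0.775, -0.008, 0.014]
force: [-0.2, 0.3, -4.0]
finger_gap: 0.577
```

```bash
python3 w.py 4
```

```text
t 16.7 tcp [ 0.6291 -0.2659  0.0019] yaw 101.55 toolz [ 0.0192 -0.0355 -0.9992] F [-0.9  0.1 -2.5] gap mm 49.2 q [-0.55  0.85  1.43 -0.03  0.83 -0.74]
```

Emit:
{"name": "jog_arm", "arguments": {
  "motion": [
    [0,0,3.5,0,255]
  ]
}}

```text
t: 16.78
tcp_pos: [0.6227, -0.2622, 0.0279]
tool_rot: [0.632, 0.775, -0.009, 0.009]
force: [-1.5, 0.4, -4.4]
finger_gap: 0.579
```

```bash
python3 w.py 5
python3 - <<'E'
from h import *
s=snap('scene','s16'); crop('s16',90,90,240,220,5,'c16')
s=snap('wrist','w16');P=cloud(s); m=(P[...,2]>.035)&(P[...,2]<.09); v,u=np.indices(m.shape); m&=(u>150)&(u<360)&(v<120)
q=P[m]; A=np.c_[q[:,:2],np.ones(len(q))]; print('plane',np.linalg.lstsq(A,q[:,2],rcond=None)[0],np.median(q,0))
E
```

```text
t 17.03 tcp [ 0.6284 -0.2655  0.0357] yaw 101.55 toolz [ 0.0177 -0.0346 -0.9992] F [-0.4 -0.8 -3.2] gap mm 49.2 q [-0.55  0.8   1.42 -0.03  0.88 -0.74]
plane [-0.00083403 -0.00054057  0.06944647] [ 0.61082887 -0.1817996   0.0690366 ]
```

View pics/c16.png

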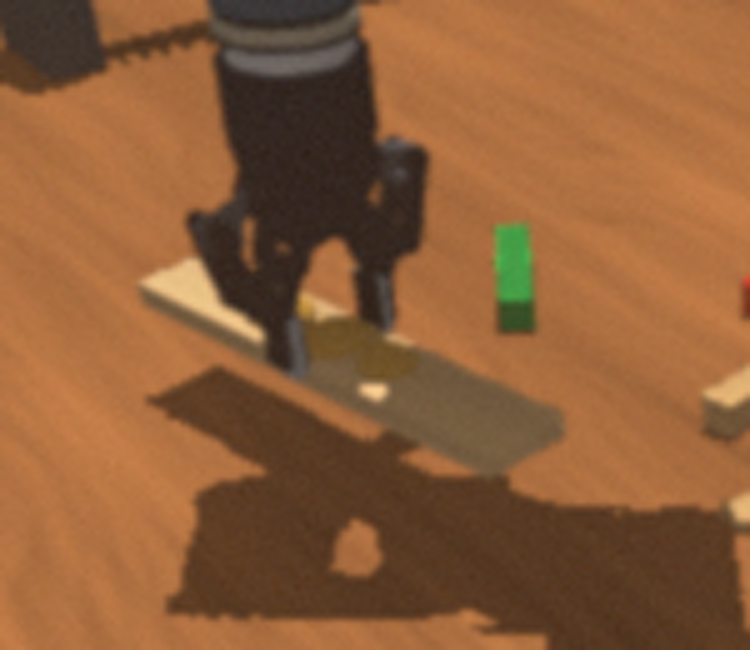

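View pics/w16.png

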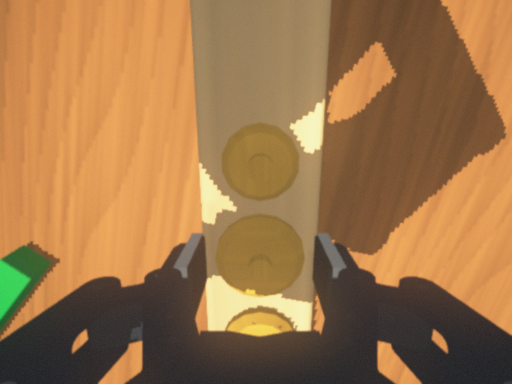

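Emit:
{"name": "jog_arm", "arguments": {
  "motion": [
    [0,0,3.5,0,255]
  ]
}}

```text
t: 17.22
tcp_pos: [0.6217, -0.2617, 0.0615]
tool_rot: [0.632, 0.775, -0.009, 0.008]
force: [-0.7, 0.7, -4.1]
finger_gap: 0.577
```

```bash
python3 w.py 4
```

```text
t 17.42 tcp [ 0.628  -0.2653  0.07  ] yaw 101.55 toolz [ 0.0169 -0.0341 -0.9993] F [-0.5  0.2 -3.5] gap mm 49.0 q [-0.55  0.75  1.41 -0.02  0.95 -0.74]
```

Emit:
{"name": "jog_arm", "arguments": {
  "motion": [
    [0,0.5,2.5,-1,255],
    [-0.2,1.0,0.5,-1,255],
    [-0.3,2.0,0,-1,255],
    [-0.4,2.5,0,-1,255],
    [-0.5,2.5,0,-1,255],
    [-0.5,2.5,0,-1,255],
    [-0.5,2.5,0,-1,255],
    [-0.5,2.5,0,-1,255],
    [-0.5,2.5,0,-1,255],
    [-0.5,2.5,0,0,255]
  ]
}}

```text
t: 18.25
tcp_pos: [0.5772, -0.0508, 0.084]
tool_rot: [0.698, 0.716, -0.013, 0.006]
force: [-0.1, 0.9, -3.3]
finger_gap: 0.578
```

```bash
python3 w.py 4
```

```text
t 18.45 tcp [ 0.5778 -0.0513  0.0844] yaw 91.65 toolz [-0.0098 -0.0276 -0.9996] F [ 0.4  0.2 -3.5] gap mm 49.3 q [-0.26  0.64  1.65 -0.04  0.86 -0.27]
```

Emit:
{"name": "jog_arm", "arguments": {
  "motion": [
    [-0.3,1.5,0,-0.4,255],
    [-0.4,2.8,0,-0.4,255],
    [-0.4,2.8,0,0,255],
    [-0.4,2.8,0,0,255],
    [-0.4,2.8,0,0,255],
    [-0.4,2.8,0,0,255],
    [-0.4,2.8,0,0,255],
    [-0.4,2.8,0,0,255],
    [-0.4,2.8,0,0,255],
    [-0.4,2.5,0,0,255]
  ]
}}

```text
t: 19.28
tcp_pos: [0.5473, 0.2039, 0.0793]
tool_rot: [0.711, 0.703, -0.013, 0.011]
force: [0.6, -1.2, -2.4]
finger_gap: 0.583
```

```bash
python3 w.py 4
```

```text
t 19.48 tcp [0.547  0.2031 0.0793] yaw 89.5 toolz [-0.003  -0.034  -0.9994] F [-0.3  0.2 -3.3] gap mm 49.3 q [ 0.18  0.65  1.63 -0.04  0.87  0.22]
```

Emit:
{"name": "jog_arm", "arguments": {
  "motion": [
    [-0.8,2.6,0,1.2,255]
  ]
}}

```text
t: 19.57
tcp_pos: [0.5418, 0.2245, 0.0791]
tool_rot: [0.704, 0.71, -0.013, 0.013]
force: [1.1, 0.2, -2.8]
finger_gap: 0.578
```

```bash
python3 w.py 3
```

```text
t 19.72 tcp [0.5391 0.2284 0.079 ] yaw 90.69 toolz [-0.0027 -0.0345 -0.9994] F [ 0.3 -0.4 -3.1] gap mm 49.1 q [ 0.23  0.65  1.63 -0.04  0.87  0.24]
```

Emit:
{"name": "jog_arm", "arguments": {
  "motion": [
    [-0.8,2.7,0,0,255]
  ]
}}

```text
t: 19.8
tcp_pos: [0.5337, 0.2506, 0.0789]
tool_rot: [0.705, 0.709, -0.014, 0.013]
force: [-0.4, 0.5, -2.8]
finger_gap: 0.581
```

```bash
python3 w.py 4
python3 - <<'E'
from h import *
snap('top','t17'); snap('wrist','w17'); snap('scene','s17'); crop('t17',80,120,240,220,5,'c17')
E
```

```text
t 20.0 tcp [0.5316 0.2543 0.0789] yaw 90.67 toolz [-0.0026 -0.0352 -0.9994] F [-0.3  0.6 -3.6] gap mm 48.7 q [ 0.27  0.66  1.62 -0.04  0.88  0.29]
```

View pics/c17.png

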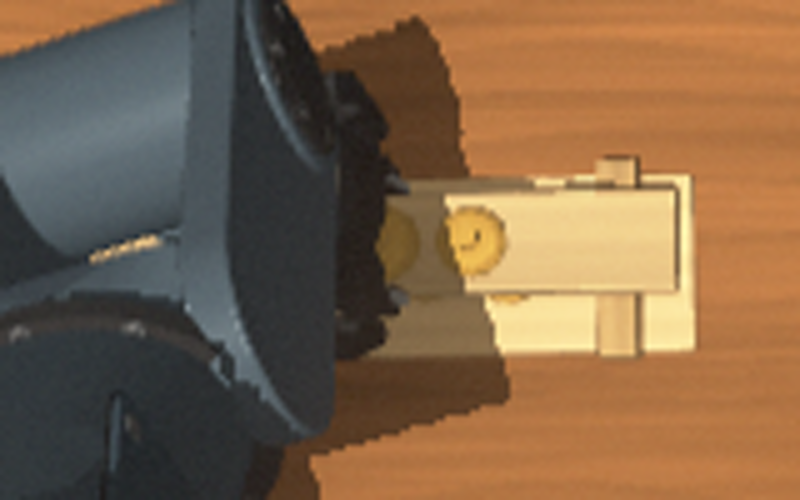

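View pics/w17.png

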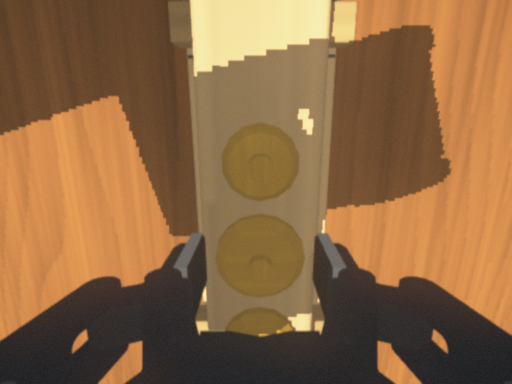

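View pics/s17.png

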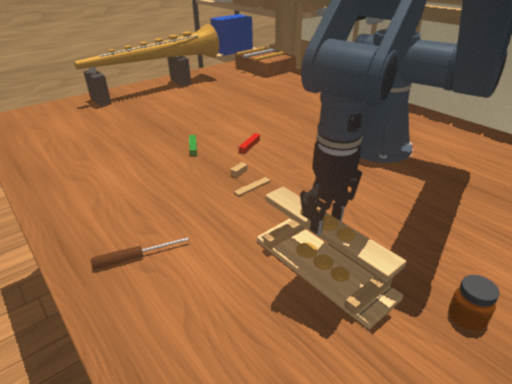

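Run:
```python
from h import *
s=load('t17')
f=lambda x,y,z:onplane(s,80+(x+.5)/5-.5,120+(y+.5)/5-.5,z).round(4)
for p in [(673,188),(675,293),(445,190),(500,295)]: print(p,f(*p,.112))
for p in [(599,158),(638,158),(599,355),(638,355)]: print('laid',p,f(*p,.037))
for p in [(692,175),(695,350)]: print('lower end',p,f(*p,.015))
P=cloud(s);q=P[(P[...,2]>.10)&(P[...,2]<.125)]; q=q[(q[:,1]<.22)&(q[:,1]>.06)&(q[:,0]>.49)&(q[:,0]<.57)]
A=np.c_[q[:,:2],np.ones(len(q))]; print('top plane',np.linalg.lstsq(A,q[:,2],rcond=None)[0],cv2.minAreaRect(q[:,:2].astype(np.float32)*1000),np.median(q[:,2]))
s=load('w17');P=cloud(s); v,u=np.indices(P.shape[:2]); m=(P[...,2]>.095)&(P[...,2]<.125)&(u>185)&(u<338)&(v<120)
q=P[m]; A=np.c_[q[:,:2],np.ones(len(q))]; print('wr plane',np.linalg.lstsq(A,q[:,2],rcond=None)[0],cv2.minAreaRect(q[:,:2].astype(np.float32)*1000),np.median(q[:,2]))
```

```text
(673, 188) [0.5585 0.1084 0.112 ]
(675, 293) [0.5044 0.1073 0.112 ]
(445, 190) [0.5583 0.2252 0.112 ]
(500, 295) [0.504  0.1964 0.112 ]
laid (599, 158) [0.5888 0.158  0.037 ]
laid (638, 158) [0.5887 0.1364 0.037 ]
laid (599, 355) [0.4794 0.1573 0.037 ]
laid (638, 355) [0.4793 0.1359 0.037 ]
lower end (692, 175) [0.583  0.1088 0.015 ]
lower end (695, 350) [0.4838 0.1069 0.015 ]
top plane [0.01788059 0.05109063 0.09553922] ((531.2060546875, 163.31817626953125), (112.9740982055664, 51.98811340332031), 89.66854858398438) 0.113020603884122
wr plane [-0.01364668  0.00059892  0.11985576] ((531.3465576171875, 337.7818908691406), (52.517860412597656, 42.4663200378418), 0.8387694954872131) 0.11280989442310596
```

Emit:
{"name": "jog_arm", "arguments": {
  "motion": [
    [0.05,0,-3.5,0,255]
  ]
}}

```text
t: 20.23
tcp_pos: [0.5384, 0.2549, 0.0495]
tool_rot: [0.704, 0.71, -0.007, 0.015]
force: [1.6, -0.3, -1.8]
finger_gap: 0.576
```

```bash
python3 w.py 5
```

```text
t 20.48 tcp [0.5325 0.2536 0.0443] yaw 90.56 toolz [-0.0028 -0.035  -0.9994] F [ 0.2 -0.  -2.8] gap mm 48.9 q [ 0.27  0.71  1.63 -0.05  0.81  0.3 ]
```

Emit:
{"name": "jog_arm", "arguments": {
  "motion": [
    [0,0.05,-1.8,0.2,255]
  ]
}}

```text
t: 20.57
tcp_pos: [0.5363, 0.255, 0.0304]
tool_rot: [0.702, 0.712, -0.009, 0.014]
force: [1.0, -0.1, -2.1]
finger_gap: 0.578
```

```bash
python3 w.py 5
python3 - <<'E'
from h import *
s=snap('wrist','w18');P=cloud(s); v,u=np.indices(P.shape[:2]); m=(P[...,2]>.045)&(P[...,2]<.09)&(u>185)&(u<338)&(v<120)
q=P[m]; A=np.c_[q[:,:2],np.ones(len(q))]; print('wr plane',np.linalg.lstsq(A,q[:,2],rcond=None)[0],cv2.minAreaRect(q[:,:2].astype(np.float32)*1000),np.median(q[:,2]))
snap('scene','s18'); crop('s18',240,180,420,330,4.4,'c18')
E
```

```text
t 20.82 tcp [0.5331 0.2543 0.0277] yaw 90.76 toolz [-0.001  -0.0346 -0.9994] F [ 0.6  0.  -2.5] gap mm 49.3 q [ 0.27  0.74  1.64 -0.05  0.78  0.29]
wr plane [-0.01150882  0.00128031  0.06732836] ((532.6753540039062, 338.0823669433594), (52.5849494934082, 42.74851608276367), 1.058868169784546) 0.06163583979391375
```

View pics/c18.png

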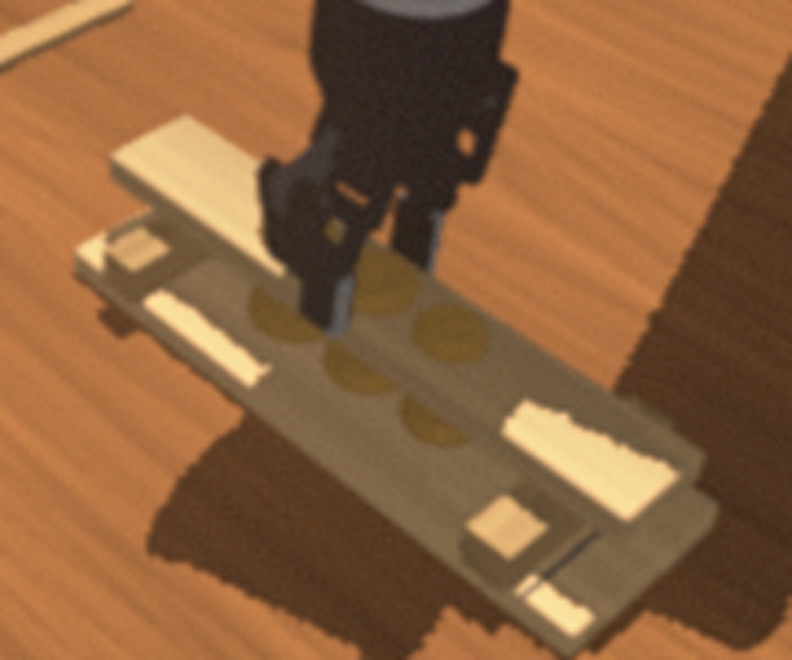

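Emit:
{"name": "jog_arm", "arguments": {
  "motion": [
    [-0.1,0,-0.7,0,255]
  ]
}}

```text
t: 21.0
tcp_pos: [0.534, 0.2549, 0.0224]
tool_rot: [0.702, 0.712, -0.011, 0.013]
force: [-0.3, -0.1, -3.3]
finger_gap: 0.581
```

```bash
python3 w.py 5
```

```text
t 21.25 tcp [0.5322 0.2543 0.0206] yaw 90.77 toolz [-8.000e-04 -3.450e-02 -9.994e-01] F [-0.3  0.8 -3.2] gap mm 49.3 q [ 0.27  0.75  1.64 -0.05  0.76  0.3 ]
```

Emit:
{"name": "jog_arm", "arguments": {
  "motion": [
    [0,0,-0.2,0,255]
  ]
}}

```text
t: 21.33
tcp_pos: [0.5325, 0.2545, 0.0189]
tool_rot: [0.702, 0.712, -0.012, 0.012]
force: [-1.1, 1.3, 16.7]
finger_gap: 0.577
```

```bash
python3 w.py 4
```

```text
t 21.53 tcp [0.5325 0.2545 0.019 ] yaw 90.77 toolz [ 1.000e-04 -3.430e-02 -9.994e-01] F [-0.7 -0.2  0.9] gap mm 49.3 q [ 0.27  0.75  1.64 -0.05  0.76  0.3 ]
```

Emit:
{"name": "jog_arm", "arguments": {
  "motion": [
    [0,0,0,0,70]
  ]
}}

```text
t: 21.62
tcp_pos: [0.5327, 0.2545, 0.0191]
tool_rot: [0.702, 0.712, -0.012, 0.012]
force: [0.1, 0.3, -0.4]
finger_gap: 0.703
```

```bash
python3 w.py 6
python3 - <<'E'
from h import *
snap('wrist','w19')
E
```

```text
t 21.92 tcp [0.5326 0.2545 0.019 ] yaw 90.77 toolz [ 3.000e-04 -3.420e-02 -9.994e-01] F [ 0.4 -0.9 -0.4] gap mm 61.9 q [ 0.27  0.75  1.64 -0.05  0.76  0.3 ]
```

View pics/w19.png

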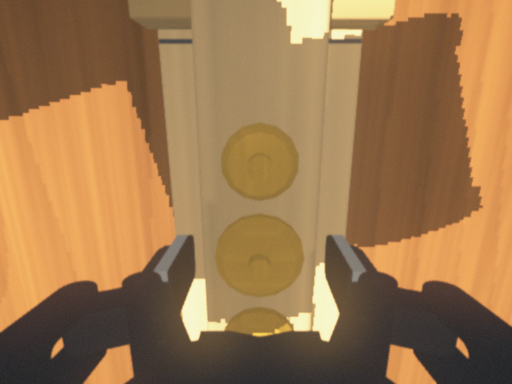

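Emit:
{"name": "jog_arm", "arguments": {
  "motion": [
    [0,0,0.3,0,20]
  ]
}}

```text
t: 22.05
tcp_pos: [0.5322, 0.2543, 0.0216]
tool_rot: [0.702, 0.712, -0.013, 0.012]
force: [-0.4, -0.3, -0.2]
finger_gap: 0.849
```

```bash
python3 w.py 4
```

```text
t 22.25 tcp [0.5327 0.2545 0.0222] yaw 90.77 toolz [ 6.000e-04 -3.420e-02 -9.994e-01] F [-0.3  0.5  0.1] gap mm 78.4 q [ 0.27  0.75  1.64 -0.05  0.76  0.3 ]
```

Emit:
{"name": "jog_arm", "arguments": {
  "motion": [
    [0,0,1,0,20]
  ]
}}

```text
t: 22.33
tcp_pos: [0.5313, 0.2541, 0.031]
tool_rot: [0.702, 0.712, -0.014, 0.011]
force: [-0.3, -0.3, -0.3]
finger_gap: 0.92
```

```bash
python3 w.py 3
```

```text
t 22.48 tcp [0.5336 0.2548 0.0333] yaw 90.77 toolz [ 0.0028 -0.0335 -0.9994] F [-0.7  0.2 -0.2] gap mm 78.4 q [ 0.27  0.73  1.64 -0.05  0.78  0.29]
```

Emit:
{"name": "jog_arm", "arguments": {
  "motion": [
    [0,0,1.2,0,20]
  ]
}}

```text
t: 22.57
tcp_pos: [0.5319, 0.2543, 0.044]
tool_rot: [0.702, 0.712, -0.013, 0.012]
force: [-0.7, -0.7, 0.1]
finger_gap: 0.921
```

```bash
python3 w.py 3
```

```text
t 22.72 tcp [0.5347 0.2551 0.0466] yaw 90.76 toolz [ 0.0056 -0.0327 -0.9994] F [-0.1 -0.9 -0.2] gap mm 78.3 q [ 0.27  0.71  1.63 -0.05  0.81  0.29]
```

Emit:
{"name": "jog_arm", "arguments": {
  "motion": [
    [0,0,3.5,0,20]
  ]
}}

```text
t: 22.8
tcp_pos: [0.5296, 0.2535, 0.0758]
tool_rot: [0.702, 0.712, -0.016, 0.01]
force: [-0.6, -0.4, -0.6]
finger_gap: 0.921
```

```bash
python3 w.py 3
```

```text
t 22.95 tcp [0.5367 0.2557 0.0838] yaw 90.76 toolz [ 0.0109 -0.0312 -0.9995] F [ 0.5  0.  -0.6] gap mm 78.4 q [ 0.27  0.65  1.61 -0.04  0.88  0.29]
```

Emit:
{"name": "jog_arm", "arguments": {
  "motion": [
    [0,0,4,0,20],
    [0,-3,3,0,20],
    [0,-3.5,2,0,20],
    [0,-3.5,1,0,20],
    [0,-3.5,0,0,20],
    [0,-3.5,0,0,20],
    [0,-3.5,0,0,20],
    [0,-3.5,0,0,20],
    [0,-3.5,0,0,20],
    [0,-3,0,0,20]
  ]
}}

```text
t: 23.78
tcp_pos: [0.5301, -0.0555, 0.18]
tool_rot: [0.697, 0.717, -0.011, 0.012]
force: [0.4, -0.6, -0.9]
finger_gap: 0.919
```

Emit:
{"name": "jog_arm", "arguments": {
  "motion": [
    [0,-3.5,0,0,20],
    [0,-3.5,0,0,20],
    [0,-3.5,0,0,20],
    [0,-3.5,0,0,20],
    [0,-2.5,0,0,20],
    [0,-1.5,0,0,20]
  ]
}}

```text
t: 24.28
tcp_pos: [0.5253, -0.2468, 0.176]
tool_rot: [0.699, 0.715, -0.012, 0.01]
force: [0.4, 0.2, -0.2]
finger_gap: 0.921
```

```bash
python3 w.py 4
python3 - <<'E'
from h import *
s=snap('top','t20'); snap('scene','s20'); crop('t20',90,130,240,220,5,'c20'); crop('s20',240,180,420,330,4.4,'c21')
P=cloud(s);
for n,a,b in [('upper',.045,.062),('sticks',.032,.042)]:
    v,u=np.indices(P.shape[:2]); m=(P[...,2]>a)&(P[...,2]<b)&(u>90)&(u<240)&(v>130)&(v<220)
    if n=='upper':
        q=P[m]; A=np.c_[q[:,:2],np.ones(len(q))]; print(n,cv2.minAreaRect(q[:,:2].astype(np.float32)*1000),np.median(q[:,2]),np.linalg.lstsq(A,q[:,2],rcond=None)[0])
E
```

```text
t 24.48 tcp [ 0.5251 -0.2433  0.1759] yaw 91.4 toolz [-0.0048 -0.0287 -0.9996] F [0.4 0.3 0.3] gap mm 78.2 q [-0.61  0.5   1.59 -0.03  1.04 -0.62]
upper ((532.040771484375, 257.36566162109375), (53.09078598022461, 300.06915283203125), 0.47447171807289124) 0.053064420810538526 [ 0.00948587 -0.00083025  0.04880147]
```

View pics/c20.png

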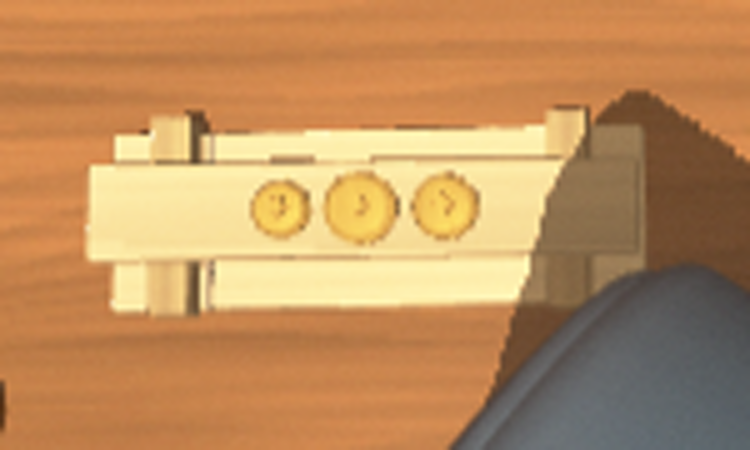

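View pics/c21.png

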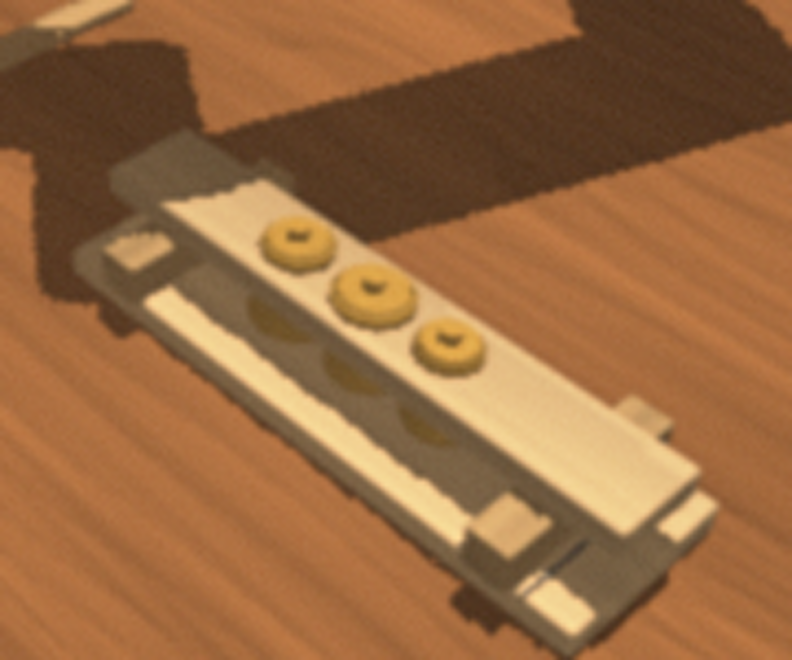

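Run:
```python
from h import *
s=load('t20')
f=lambda x,y,z:onplane(s,90+(x+.5)/5-.5,130+(y+.5)/5-.5,z).round(4)
print('stick',f(151,117,.037),f(193,117,.037),f(148,314,.037),f(189,314,.037))
print('laid',f(547,107,.037),f(586,107,.037),f(549,303,.037),f(588,303,.037))
print('line',f(211,300,.015), 'upper',f(90,166,.053),f(638,157,.053),f(640,250,.053),f(88,260,.053))
```

```text
stick [0.5854 0.3787 0.037 ] [0.5852 0.3554 0.037 ] [0.4759 0.3776 0.037 ] [0.4758 0.355  0.037 ]
laid [0.5894 0.1591 0.037 ] [0.5892 0.1375 0.037 ] [0.4805 0.1573 0.037 ] [0.4804 0.1359 0.037 ]
line [0.4854 0.3505 0.015 ] upper [0.5556 0.4054 0.053 ] [0.5584 0.107  0.053 ] [0.5076 0.1058 0.053 ] [0.5042 0.405  0.053 ]
```

Checks hold: the stick spans y 0.355–0.378 between lines at about 0.351 and 0.384. The laid stick is unmoved at (0.535, 0.1475), and the upper board is at (0.532, 0.257) with its top at 0.053 and level. Handing in.

```bash
python3 -c "
from station import *
print(sign_off())"
```

```text
the job is handed in; nothing more can be done
None
```

The job is handed in at about 24.5 s. I laid the matching loose stick across the marked end and set the narrower board centrally on both sticks. Then I let go and moved the arm clear.

**Last checks, from the top and scene cameras:**
- **Stick:** it lies between the pencil lines with about 4–6 mm to spare on each side.
- **Laid stick:** within 1 mm of where it started.
- **Upper board:** its centre measures (0.532, 0.257), against a lower-board middle of (0.532, 0.257). Its top is at 53 mm, so the underside is at 37 mm. It is level to within about 0.5°, right way up and clear of the cups below.

**What failed or disagreed:**
- **First grasp missed:** the fingers end about 26 mm above the reported tool point, so they closed in the air above the stick. I measured the offset with the cameras, went lower and gripped it; the miss disturbed nothing.
- **Tool tilt:** the tool kept a 2–3° tilt from the way the moves add up. I allowed for it, and it does not show in the final placement.
- **Camera disagreement:** the top and wrist cameras differed by about 1.5° on the angle of the pencil lines. I placed the stick between the two readings; it ended at 0.8°.

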